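# Shut an amplifier board in its clamshell holder and turn it solder side up

### The job

Get the amplifier board ready for soldering: slide it all the way into its open clamshell holder, shut the lid fully over it, then turn the whole holder upside down so that the board's underside shows through the holder's window. Let it down gently rather than letting it topple or drop, leave it lying flat on the bench with the board still shut inside, and do not disturb the other things on the bench.

Things in the scene. Friction and masses are not known exactly. Their poses are not given: they have to be found in the camera images.
- holder_center (a point): Centre of the loose aluminium clamshell holder when shut, 28 mm above its underside. Shut it is 140 mm long (its own x), 110 mm wide (its y) and 56 mm thick (its z: up at the start, down once turned over). When tipped it pivots on a bottom edge, which grips the bench; it stands steadily on its hinge side.
- holder: The holder again; origin under the middle of its underside. Its tray is 36 mm high with 5 mm walls and a 5 mm floor with an 80 x 60 mm window. It has walls on both long sides and at its +x end, but is open at its -x end (nearest the robot), where the board slides in. About 0.55 kg, loose on the bench: it slides if pushed hard (over about 5 N).
- handle (a point): Middle of the holder's round steel grip bar: 12 mm thick, 84 mm long, parallel to the holder's x, 42 mm out from its -y long side (right as the robot sees it), 28 mm above the underside, half the shut thickness. Arms at its ends; the gap between bar and tray is 36 mm deep and 72 mm long. It can turn in a light pinch (about 12 N).
- hinge (a point): Middle of the lid's hinge line, which runs along the holder's x on top of the tray's +y long side (left as the robot sees it), 36 mm above the underside, 55 mm from the middle. From here the lid reaches 110 mm.
- lid_edge (a point): Middle of the lid's free long edge, on its outer face. The lid is a shallow aluminium cover, 140 x 110 mm; its outer face is 20 mm from the hinge line. A 32 mm deep, 65 mm wide end flap on it closes most of the tray's open end and cannot go down while the board sticks out.
- lid (a joint): Lid angle in rad: 0 fully shut, 1.57 upright, at most 2.1 (leaning back, away from the handle). A stiff hinge (0.18 N m of friction) holds it where it is left, so it must be pushed over and pressed home. A press of 8 N near the free edge is plenty. It starts at 1.75 to 2.05.
- board_center (a point): Centre of the loose brown circuit board, half-way through its 5 mm thickness; its axes are nearly parallel to the holder's. Fully home it touches the +x wall and this point is 1 mm to the +x side of holder_center; the lid can go down once it is no more than 1 mm to the -x side of it, so push until it meets the wall.
- board: The board again (origin under its middle): 128 mm long (x), 92 mm wide (y), about 0.12 kg, 4 mm of room on each long side. On it stand a dark heat sink, a transformer and two capacitors, 37 mm high. It lies flat on the tray's floor and at the start sticks out of the open -x end by 25 to 40 mm.
- board_edge (a point): Middle of the board's outer (-x) edge, 12 mm above the board's underside, on the flat outer face of a grey terminal block (60 mm along y, 30 mm along x, 18 mm high above the board): the place to push the board.
- spool: Bystander, leave alone: solder-wire spool, 56 mm across, 40 mm high. Origin under its middle.
- tin: Bystander, leave alone: round green tin, 82 mm across, 24 mm high. Origin under its middle.
- scissors: Bystander, leave alone: scissors, about 180 mm long, lying flat. Origin under its middle.
- driver: Bystander, leave alone: screwdriver, 190 mm long. Origin under its middle.
- connector: Bystander, leave alone: brass cable plug, 80 mm long. Origin under its middle.
- flux: Bystander, leave alone: amber jar, 48 mm across, 70 mm high. Origin under its middle.
- screwdish: Bystander, leave alone: white dish, 80 mm across, 25 mm high. Origin under its middle.
Not all that is in view belongs to the job. Leave any yellow look-alike of the holder alone. There is more than one size of the board; the one meant has the size given above.

How it is judged:
On the way, in this order (a step that is already met when the one before it is completed fails the run):
1. the board is home in the tray, with the lid still open (x of board_center in the frame of holder_center between -0.004 and 0.004 m and y of board_center in the frame of holder_center between -0.009 and 0.009 m and z of board_center in the frame of holder_center between -0.024 and -0.013 m and value of joint lid above 0.6 rad), for 0.2 s.
2. the lid is shut over the board (x of board_center in the frame of holder_center between -0.004 and 0.004 m and y of board_center in the frame of holder_center between -0.009 and 0.009 m and z of board_center in the frame of holder_center between -0.024 and -0.013 m and value of joint lid below 0.05 rad and angle between holder_center's own z axis and vertical below 0.2 rad), for 0.2 s.
3. the holder is upside down (angle between holder_center's own z axis and vertical above 3.06 rad and height (world z) of holder_center below 0.034 m), for 0.2 s.
At the end, for the whole second after the job is handed in: The holder lies flat and upside down on the bench (tilt within 0.08 rad, its centre less than 34 mm up), at rest and released, lid shut (under 0.05 rad), the board still inside in its place (within 4 mm along and 9 mm across) (all of step 3 and x of board_center in the frame of holder_center between -0.004 and 0.004 m and y of board_center in the frame of holder_center between -0.009 and 0.009 m and z of board_center in the frame of holder_center between -0.024 and -0.013 m and value of joint lid below 0.05 rad and linear speed of holder below 0.01 m/s); the robot touches nothing.
It fails at once if the holder is dropped or topples (moves faster than 0.5 m/s) (linear speed of holder above 0.5 m/s).
It fails at once if the board is pushed hard by the gripper (over 25 N) (contact force between the fingers and board above 25 N).
It fails at once if another thing on the bench is disturbed (moved more than 20 mm) (distance of any of spool, tin, scissors, driver, connector, flux, screwdish from where it was at the start of the episode above 0.02 m).
It also fails if it takes over 72 s, if anything falls off the work surface, if the arm or the gripper's body presses on something with over 40 N, if the wrist force passes 120 N, or if a joint passes its speed limit or range.

### The arm

A 7-joint arm with a two-finger parallel gripper is mounted at the origin on the work surface. World frame = base frame: x ahead of the robot, y to its left, z up, the work surface at z = 0. Lengths are in m, angles in rad, forces in N, time in s.
With the tool pointing down it reaches from about 0.4 to 0.85 m from the base axis. Payload 10.4 kg.
Tool frame: the origin (TCP) lies at the very end of the fingers, on their centre line; the grasp point (between the pads) lies r.grip_point_offset behind it (r.grip_point_offset is the distance from the TCP to the grasp point, in m); z points along the fingers, y is the direction in which the jaws open and shut (so a half turn about z gives the same grasp; the last joint's range is limited). The gripper opens to 85 mm and grips with 20 to 120 N. Pads are 22 mm wide; open, the fingers measure 114 mm over their backs; the gripper's body (76 mm by 85 mm) begins 54 mm behind the grasp point. The pads swing forward as they close: fully open they stand 13 mm farther back than shut.
Start: joints at [-1.233, 0.332, -0.065, 1.46, 0.022, 1.35, -0.088], TCP at [0.221, 0.585, 0.231] pointing down, gripper open.
Joint ranges: [-2.6, 2.6], [-0.5, 2.12], [-1.47, 1.34], [0.16, 2.42], [-1.27, 4.41], [0.06, 2.06], [-2.6, 2.6]. Speed limits (rad/s): [2.22, 2.22, 2.79, 2.79, 3.14, 3.14, 3.14].

### API

Orientations are given as a unit quaternion [w, x, y, z].
In Python, from station import r gives the robot as it stands.
- The arm moves only by the tool send_rows, never from a script. Its arguments are lists of equal length, an entry for each row: "turn": the turn, a rotation vector about the tool's x, y, z in degrees, a list of three; "slide": the shift along the tool's x, y, z in cm, a list of three; "grip": the opening, from 0 (shut) to 1 (fully open). In form: {"turn": [[wx, wy, wz], ...], "slide": [[tx, ty, tz], ...], "grip": [grip, ...]}. A call has 1 to 5 rows; each row is the pose to reach, as a shift and turn from the pose commanded when the call began, along the tool's axes at that moment; what a row does not reach only later rows make up. A row lasts 1/12 s, in which the tool goes at most 41.7 mm and 7.16 degrees, less where a joint would pass 70% of its speed; a pose out of reach is approached as far as the arm can. A call with a gripper value outside its range is refused whole. The fingers move at their own pace and stop on an object; the grip force is fixed at half the most. Time passes only in rows, so rows that repeat a pose let the fingers close. It gives the time, the measured TCP pose, the force and the opening at its end, in the units of the state.
- r.state(): the state, without advancing time (a new reading comes with each control period).
- r.camera(name): name is "scene" or "top" or "wrist"; returns a dict with "frame" (480x640x3 uint8, blue, green, red), "fx", "fy", "cx", "cy" (pixels), "pose" (4x4, takes a point from camera to world coordinates). Camera axes: x right, y up, looking along -z (the intrinsics and any distortion apply to the point x, -y, -z); pixel columns grow to the right and rows downward; lengths in m; the calibration is good to about 2 mm. A picture is of the moment at which its call begins. There is no depth.
- r.job_done(): hands the job in, once; it reports no verdict.
The state is a dict: "clock": time; "q": joint angles; "qd": joint speeds; "tau": joint torques, N m; "eef_pos": TCP position; "ee_rot": TCP orientation; "contact_force": force on the tool from outside, world axes, zero at the start; "ft_torque": the same for the moment, N m; "width": finger opening in m.
Only numpy, scipy, OpenCV 4.12 (cv2) and the standard library are available. Lean on these libraries where they do the work, as an engineer would, in place of code of your own. Each camera call takes 0.05 s, during which the arm holds its last target.

## Working session

There is one attempt and no reset: what is moved stays moved. The work goes in short steps, Python scripts to look and compute and a tool call to move; the robot and the scene stay as the last step left them, time stands still between calls to the robot, and variables do not carry over. Pictures are saved under pics/ and viewed, and the job is handed in when it is done.

Besides the shell and the picture viewer there is one more tool, called after "Call:" by a JSON object that holds its "api" and its "payload", one argument or row to a line. send_rows: Moves the arm, as the interface text tells. Its arguments: {"type":"object","properties":{"turn":{"type":"array","items":{"type":"array","items":{"type":"number"}}},"slide":{"type":"array","items":{"type":"array","items":{"type":"number"}}},"grip":{"type":"array","items":{"type":"number"}}},"required":["turn","slide","grip"]}

```bash
ls; mkdir -p pics
python3 - <<'E'
from station import r
import cv2
print(r.state()); print(r.grip_point_offset)
for n in("scene","top","wrist"):
    c=r.camera(n); cv2.imwrite(f"pics/{n}0.png",c["frame"]); print(n,c["fx"],c["fy"],c["cx"],c["cy"],c["pose"].tolist() if hasattr(c["pose"],"tolist") else c["pose"],[k for k in c])
E
```

```text
pics
{'clock': 0.0, 'q': array([-1.23257875,  0.33288039, -0.06469723,  1.46093847,  0.02158139,
        1.34991339, -0.0884743 ]), 'qd': array([ 5.10444004e-04,  8.53346877e-05,  2.15742430e-04,  1.39417692e-03,
       -4.62984797e-04, -1.01535969e-03,  1.05711776e-03]), 'tau': array([ 6.69980227e-05, -6.25448585e+01,  4.93731361e-02, -3.91615748e+01,
        1.63636316e-02,  9.95450187e-03, -3.83527799e-05]), 'eef_pos': array([0.22051659, 0.58439932, 0.23051197]), 'ee_rot': array([-1.04849483e-04,  1.79412058e-01,  9.83773750e-01, -7.14834000e-04]), 'contact_force': array([ 1.4231052 , -0.15605001,  0.60523025]), 'ft_torque': array([-0.04765899,  0.01683954,  0.03446594]), 'width': 0.08562723150349207}
0.0187
scene 614.3529242832808 614.3529242832808 315.1947766233491 236.61763938964285 [[0.6776329095507457, -0.5267313303966806, 0.5131936724788546, 1.256997946581459], [0.7353535215974617, 0.49319760718899514, -0.4647701781926861, -0.6229406549416505], [-0.008296877002968054, 0.6923223424399885, 0.7215406682858598, 1.0453029086558423], [0.0, 0.0, 0.0, 1.0]] ['frame', 'fx', 'fy', 'cx', 'cy', 'pose']
top 514.818420209608 514.818420209608 322.7768704348486 246.20580971583013 [[-0.06455165068363079, 0.9695367320427, -0.23628713383081176, 0.32172935423319665], [-0.9978954659792999, -0.06417214402605957, 0.009304563883066632, -0.010190889099758765], [-0.006141935523424714, 0.23639048447655442, 0.9716387268305878, 1.0737716594085935], [0.0, 0.0, 0.0, 1.0]] ['frame', 'fx', 'fy', 'cx', 'cy', 'pose']
wrist 354.8402345879786 354.8402345879786 322.17964514999017 236.9199451976436 [[0.35291024235832025, -0.8978420246683952, -0.2633136144940966, 0.15241103698446937], [0.9356544814017508, 0.33797012541175064, 0.10162128596895112, 0.6104623047406521], [-0.002247725830577825, -0.2822337560755617, 0.9593430328407395, 0.3735884111795218], [0.0, 0.0, 0.0, 1.0]] ['frame', 'fx', 'fy', 'cx', 'cy', 'pose']
```

View pics/scene0.png

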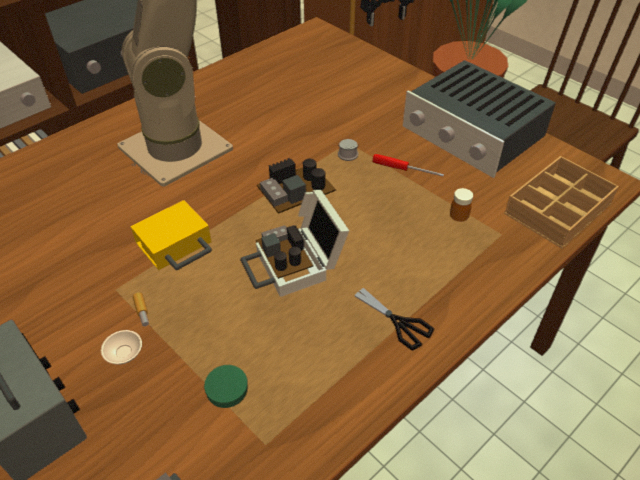

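View pics/top0.png

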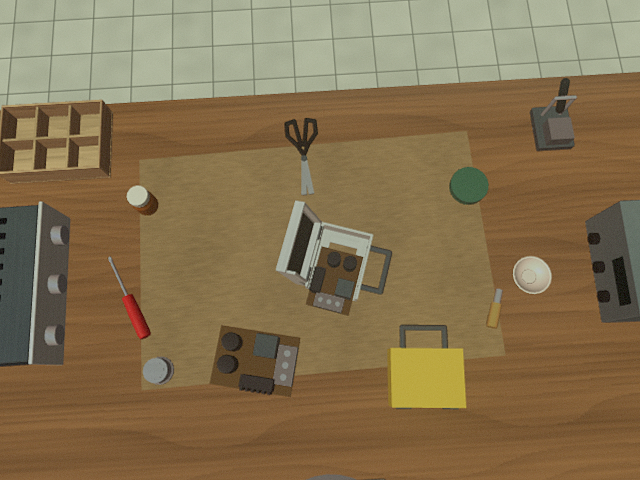

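View pics/wrist0.png

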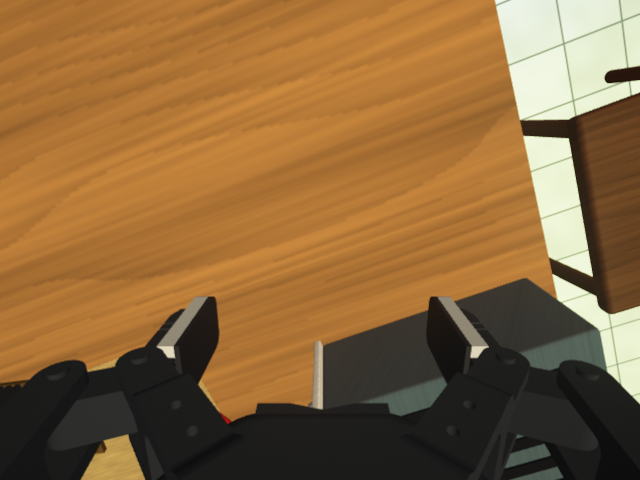

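The candidates for the holder are the aluminium clamshell, at top (330,255) and scene (297,250), and the yellow look-alike, at top (427,378) and scene (172,235). The candidates for the board are the one in the clamshell, at top (335,283), and the larger loose one, at top (255,360). By the description I choose the aluminium clamshell and the board inside it, and check that choice in a close crop.

```bash
cat > h.py <<'E'
import numpy as np, cv2
from station import r
from scipy.spatial.transform import Rotation as R
def shot(n,name=None):
    c=r.camera(n)
    if name: cv2.imwrite(f"pics/{name}.png",c["frame"])
    return c
def ray(c,px):
    d=np.array([(px[0]-c["cx"])/c["fx"],-(px[1]-c["cy"])/c["fy"],-1.])
    P=np.array(c["pose"]); return P[:3,3],P[:3,:3]@d
def onz(c,px,z):
    o,d=ray(c,px); return o+d*(z-o[2])/d[2]
def proj(c,p):
    P=np.array(c["pose"]); q=P[:3,:3].T@(np.array(p)-P[:3,3]); return np.array([c["cx"]+c["fx"]*q[0]/-q[2], c["cy"]-c["fy"]*q[1]/-q[2]])
def tri(c1,p1,c2,p2):
    o1,d1=ray(c1,p1);o2,d2=ray(c2,p2)
    A=np.stack([d1,-d2],1); t=np.linalg.lstsq(A,o2-o1,rcond=None)[0]
    a=o1+d1*t[0];b=o2+d2*t[1]; return (a+b)/2,np.linalg.norm(a-b)
def crop(c,x0,y0,x1,y1,s,name):
    im=cv2.resize(c["frame"][y0:y1,x0:x1],None,fx=s,fy=s,interpolation=cv2.INTER_CUBIC)
    cv2.imwrite(f"pics/{name}.png",im)
def tool():
    s=r.state(); q=s["ee_rot"]; return s["eef_pos"],R.from_quat([q[1],q[2],q[3],q[0]]),s
def plan(pos,Rt,opn=None):
    "slide(cm), turn(deg rotvec) in tool frame from current measured pose"
    p,Rc,s=tool()
    print("slide cm",np.round(Rc.inv().apply(np.array(pos)-p)*100,2),"turn deg",np.round(np.degrees((Rc.inv()*Rt).as_rotvec()),2))
E
python3 - <<'E'
from h import *
c=shot("top"); crop(c,265,190,405,325,5,"topcrop")
c=shot("scene"); crop(c,225,175,365,305,5,"scenecrop")
E
```

```text
(no output)
```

View pics/topcrop.png

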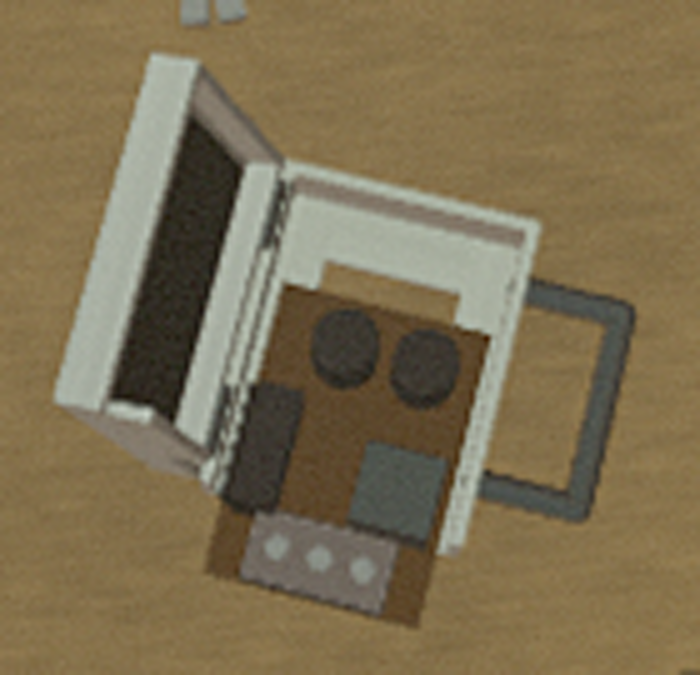

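View pics/scenecrop.png

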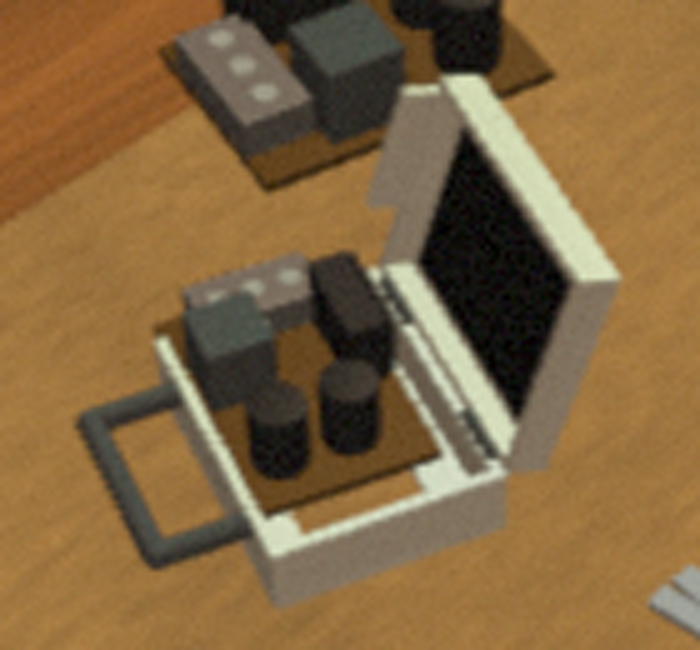

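Run:
```python
from h import *
c=shot("top"); d=shot("scene")
T=lambda u,v:((u+.5)/5-.5+265,(v+.5)/5-.5+190)
S=lambda u,v:((u+.5)/5-.5+225,(v+.5)/5-.5+175)
A=onz(c,T(541,220),.036);B=onz(c,T(463,553),.036);C=onz(c,T(285,160),.036)
print("A",A,"B",B,"C",C,np.linalg.norm(A-B),np.linalg.norm(A-C))
print("yaw",np.degrees(np.arctan2(*(A-B)[[1,0]])),np.degrees(np.arctan2(*(C-A)[[1,0]]))-90)
# scene
A2=onz(d,S(277,555),.036);B2=onz(d,S(160,340),.036);C2=onz(d,S(505,475),.036)
print("scene A",A2,"B",B2,"C",C2,np.linalg.norm(A2-B2),np.linalg.norm(A2-C2))
print("yaw",np.degrees(np.arctan2(*(A2-B2)[[1,0]])),np.degrees(np.arctan2(*(C2-A2)[[1,0]]))-90)
# board corners z=.010 (top of board)
Q=[onz(c,T(*p),.010) for p in((206,573),(418,627),(490,338),(277,287))]
print("board",np.round(Q,4)); print([np.linalg.norm(Q[i]-Q[i-1]) for i in range(4)])
# handle outer corners z=.028
print("handle",onz(c,T(634,308),.028),onz(c,T(583,521),.028))
# decoy
dq=[onz(c,p,.005) for p in((222,326),(299,333),(294,395),(210,383))]; print("decoy",[np.linalg.norm(dq[i]-dq[i-1]) for i in range(4)])
# lid corners
print("lid -x", tri(c,T(55,402),d,S(443,78)))
print("lid +x", tri(c,T(152,55),d,S(615,278)))
```

```text
A [ 0.5942115  -0.12598733  0.036     ] B [ 0.45736463 -0.08233429  0.036     ] C [ 0.62730741 -0.02109513  0.036     ] 0.1436407109567644 0.10998959939577642
yaw -17.692262163541297 -17.51168631521702
scene A [ 0.5938707  -0.12454473  0.036     ] B [ 0.46245546 -0.08209711  0.036     ] C [ 0.62730419 -0.02342772  0.036     ] 0.13810056237362514 0.1065009259242648
yaw -17.90065349951731 -18.296034688402997
board [[ 0.4594  0.0227  0.01  ]
 [ 0.4315 -0.0632  0.01  ]
 [ 0.551  -0.1029  0.01  ]
 [ 0.5791 -0.0144  0.01  ]]
[np.float64(0.1252489349988358), np.float64(0.09030411724403536), np.float64(0.1259060799944817), np.float64(0.09283877019643685)]
handle [ 0.55591051 -0.16221236  0.028     ] [ 0.46828765 -0.13285743  0.028     ]
decoy [np.float64(0.11514700003518716), np.float64(0.15957871684130845), np.float64(0.12270060362214123), np.float64(0.17073840222259407)]
lid -x (array([0.50558659, 0.064112  , 0.13576327]), np.float64(0.016564156016350723))
lid +x (array([0.6424344 , 0.02677665, 0.13478534]), np.float64(0.003444247264448986))
```

The crops confirm the choice: the board in the clamshell measures about 126 x 92 mm, while the loose one is about 165 x 119 mm. The holder sits at about (0.544, -0.052) with yaw -17.8°, and the board is about 41 mm short of home.

Next I check clearances in the holder's frame and plan the approach.

```bash
cat >> h.py <<'E'
YAW=np.radians(-17.8); HC=np.array([.544,-.052,0])
EX=np.array([np.cos(YAW),np.sin(YAW),0]);EY=np.array([-np.sin(YAW),np.cos(YAW),0]);EZ=np.array([0,0,1.])
def W(x,y,z): return HC+x*EX+y*EY+z*EZ
def L(p): d=np.array(p)-HC; return np.array([d@EX,d@EY,p[2]])
def RT(phi): # tool x=-EX, tool z dir in holder yz plane; phi=0 down; phi>0 tool pointing toward +y (handle side start)
    p=np.radians(phi); z=-np.cos(p)*EZ+np.sin(p)*EY; x=-EX; y=np.cross(z,x); return R.from_matrix(np.stack([x,y,z],1))
E
python3 - <<'E'
from h import *
c=shot("top")
for n,ps in dict(decoy=[(222,326),(299,333),(294,395)],sciss=[(305,193),(312,193),(285,125)],driver=[(110,258),(148,335)],flux=[(155,210)],tin=[(450,187)],conn=[(499,290)],yellow=[(400,325)]).items():
    print(n,[np.round(L(onz(c,p,.01)),3)[:2] for p in ps])
plan(W(.0,.28,.22),RT(0)); plan(W(-.13,-.008,.18),RT(0))
E
```

```text
decoy [array([-0.188,  0.201]), array([-0.164,  0.044]), array([-0.284,  0.023])]
sciss [array([0.131, 0.108]), array([0.135, 0.093]), array([0.277, 0.193])]
driver [array([-0.109,  0.473]), array([-0.243,  0.343])]
flux [array([0.015, 0.414])]
tin [array([ 0.221, -0.196])]
conn [array([ 0.023, -0.337])]
yellow [array([-0.098, -0.153])]
slide cm [-51.33 -20.2    1.12] turn deg [-0.   -0.   -2.87]
slide cm [-39.79 -49.61   5.13] turn deg [-0.   -0.   -2.87]
```

Call:
{"api": "send_rows", "payload": {
  "turn": [
    [0, 0, -2.9],
    [0, 0, -2.9],
    [0, 0, -2.9],
    [0, 0, -2.9],
    [0, 0, -2.9]
  ],
  "slide": [
    [-3.7, -1.5, 0.5],
    [-7.4, -3, 1],
    [-11.1, -5, 1.5],
    [-14.8, -7.5, 2],
    [-18, -9.5, 2.5]
  ],
  "grip": [0, 0, 0, 0, 0]
}}

```text
clock: 0.82
eef_pos: [0.3563, 0.431, 0.2063]
ee_rot: [0.0, 0.154, 0.988, 0.0]
contact_force: [0.2, 0.0, -0.1]
width: 0.0253
```

Run:
```python
from h import *
p,Rc,s=tool();print(s["q"].round(2),p,L(p)); plan(W(-.13,.15,.2),RT(0)); plan(W(-.13,-.008,.18),RT(0))
```

```text
[-0.99  0.2   0.03  1.68 -0.01  1.26  0.3 ] [0.35627079 0.43095485 0.20632185] [-0.32637953  0.40244757  0.20632185]
slide cm [-19.63 -25.25   0.62] turn deg [0.03 0.   0.03]
slide cm [-19.62 -41.06   2.61] turn deg [0.03 0.   0.03]
```

Call:
{"api": "send_rows", "payload": {
  "turn": [
    [0, 0, 0],
    [0, 0, 0],
    [0, 0, 0],
    [0, 0, 0],
    [0, 0, 0]
  ],
  "slide": [
    [-3, -2.5, 0],
    [-6, -5, 0],
    [-9, -8, 0],
    [-11.5, -11, 0.5],
    [-13.5, -14, 1]
  ],
  "grip": [0, 0, 0, 0, 0]
}}

```text
clock: 1.23
eef_pos: [0.4425, 0.2557, 0.1966]
ee_rot: [0.001, 0.155, 0.988, 0.0]
contact_force: [0.3, 0.6, 0.3]
width: -0.0001
```

Call:
{"api": "send_rows", "payload": {
  "turn": [
    [0, 0, 0],
    [0, 0, 0],
    [0, 0, 0],
    [0, 0, 0],
    [0, 0, 0]
  ],
  "slide": [
    [-1, -3.8, 0.5],
    [-2, -7.6, 1],
    [-3, -11.4, 1.5],
    [-4, -15.2, 2],
    [-5, -19, 2]
  ],
  "grip": [0, 0, 0, 0, 0]
}}

```text
clock: 1.65
eef_pos: [0.4298, 0.0601, 0.1756]
ee_rot: [-0.0, 0.154, 0.988, 0.0]
contact_force: [1.1, 0.3, -0.2]
width: 0.0
```

Run:
```python
from h import *
p,Rc,s=tool();print(s["q"].round(2),p,L(p)); plan(W(-.13,-.008,.014),RT(0))
```

```text
[-0.58 -0.07  0.33  2.03  0.02  1.18  1.  ] [0.42983448 0.06005537 0.17564319] [-0.14295514  0.07179134  0.17564319]
slide cm [-1.3  -7.98 16.16] turn deg [ 0.   -0.04  0.04]
```

Call:
{"api": "send_rows", "payload": {
  "turn": [
    [0, 0, 0],
    [0, 0, 0],
    [0, 0, 0],
    [0, 0, 0],
    [0, 0, 0]
  ],
  "slide": [
    [-0.5, -3, 1.5],
    [-1, -6, 4],
    [-1.3, -8, 7],
    [-1.3, -8, 11],
    [-1.3, -8, 13.5]
  ],
  "grip": [0, 0, 0, 0, 0]
}}

```text
clock: 2.07
eef_pos: [0.4175, -0.0196, 0.0392]
ee_rot: [-0.0, 0.156, 0.988, -0.0]
contact_force: [0.0, 0.7, -0.5]
width: -0.0002
```

Call:
{"api": "send_rows", "payload": {
  "turn": [
    [0, 0, 0],
    [0, 0, 0]
  ],
  "slide": [
    [0, 0, 2.3],
    [0, 0, 2.6]
  ],
  "grip": [0, 0]
}}

```text
clock: 2.23
eef_pos: [0.4163, -0.0186, 0.0124]
ee_rot: [-0.002, 0.155, 0.988, -0.001]
contact_force: [-0.5, 1.0, -0.5]
width: 0.0004
```

Run:
```python
from h import *
p,Rc,s=tool();print(s["q"].round(2),p,L(p),s["contact_force"]); c=shot("top");crop(c,265,190,405,325,5,"t2");c=shot("wrist","w2")
```

```text
[-0.48  0.15  0.44  2.22 -0.09  0.79  1.28] [ 0.41627258 -0.01864038  0.01235997] [-0.13181091 -0.007283    0.01235997] [-0.46608036  1.04010262 -0.49999443]
```

View pics/t2.png

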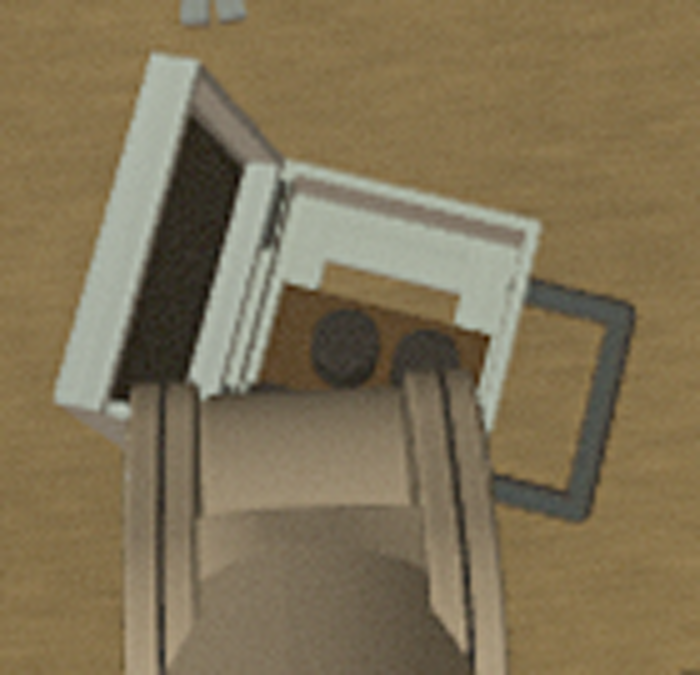

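View pics/w2.png

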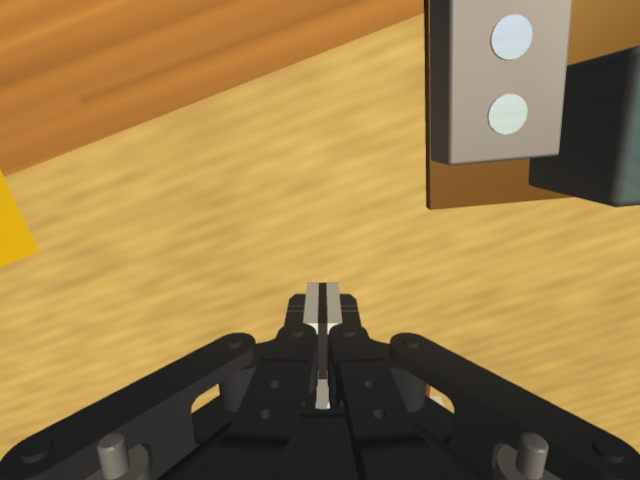

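Call:
{"api": "send_rows", "payload": {
  "turn": [
    [0, 0, 0],
    [0, 0, 0],
    [0, 0, 0],
    [0, 0, 0],
    [0, 0, 0]
  ],
  "slide": [
    [-0.8, -0.1, -0.3],
    [-1.6, -0.1, -0.3],
    [-2.4, -0.1, -0.3],
    [-3.2, -0.1, -0.3],
    [-4, -0.1, -0.3]
  ],
  "grip": [0, 0, 0, 0, 0]
}}

```text
clock: 2.75
eef_pos: [0.4578, -0.0316, 0.0189]
ee_rot: [0.0, 0.154, 0.988, 0.0]
contact_force: [-0.8, 0.8, -0.0]
width: 0.0002
```

Call:
{"api": "send_rows", "payload": {
  "turn": [
    [0, 0, 0],
    [0, 0, 0],
    [0, 0, 0]
  ],
  "slide": [
    [-0.4, 0, 0],
    [-0.8, 0, 0],
    [-1, 0, 0]
  ],
  "grip": [0, 0, 0]
}}

```text
clock: 3.0
eef_pos: [0.4664, -0.0347, 0.0183]
ee_rot: [-0.0, 0.155, 0.988, -0.0]
contact_force: [-1.5, -0.2, 0.8]
width: -0.0001
```

Run:
```python
from h import *
p,Rc,s=tool();print(L(p),s["contact_force"]); c=shot("top");crop(c,265,190,405,325,5,"t3");c=shot("scene");crop(c,225,175,365,305,5,"s3")
```

```text
[-0.07914686 -0.00721226  0.01827629] [-1.46156404 -0.18991639  0.75928324]
```

View pics/t3.png

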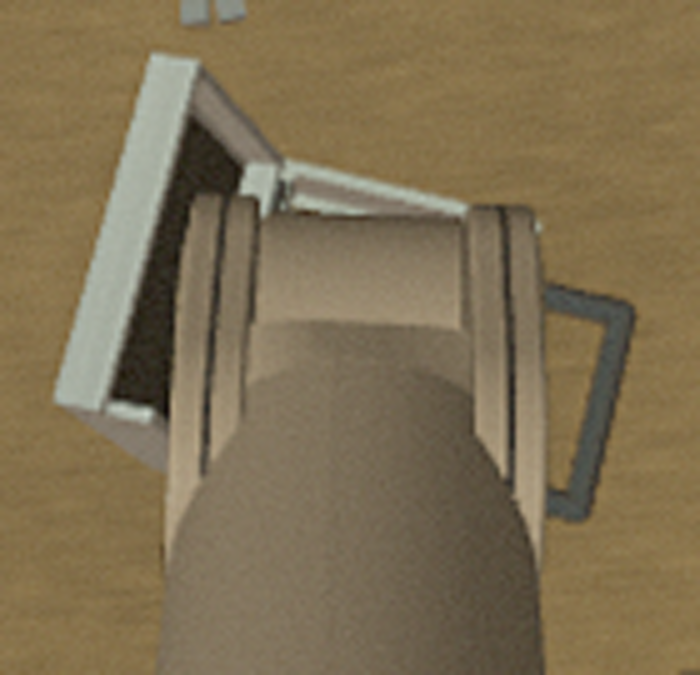

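View pics/s3.png

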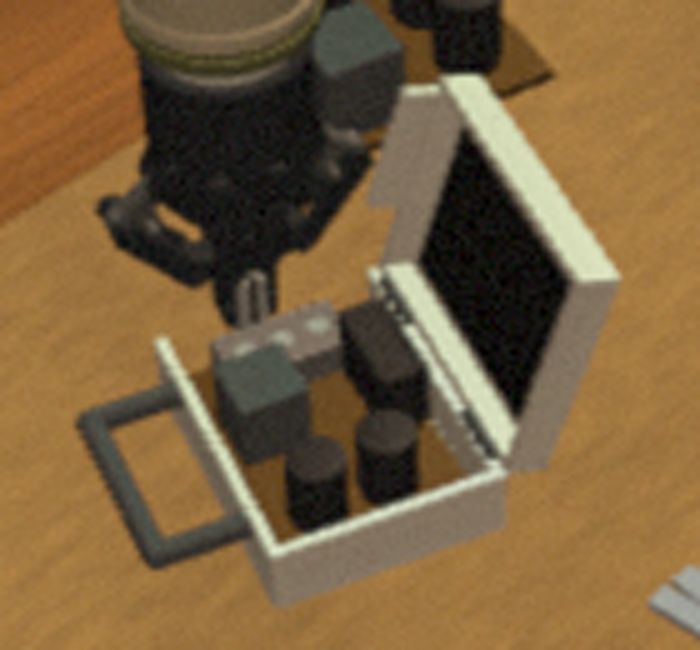

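The holder hasn't moved and the board is almost home. I'm now creeping forward while watching the force.

Call:
{"api": "send_rows", "payload": {
  "turn": [
    [0, 0, 0],
    [0, 0, 0],
    [0, 0, 0],
    [0, 0, 0]
  ],
  "slide": [
    [-0.1, 0, 0],
    [-0.2, 0, 0],
    [-0.3, 0, 0],
    [-0.4, 0, 0]
  ],
  "grip": [0, 0, 0, 0]
}}

```text
clock: 3.43
eef_pos: [0.4698, -0.0356, 0.0183]
ee_rot: [-0.0, 0.154, 0.988, 0.0]
contact_force: [-1.3, -0.6, -0.1]
width: 0.0001
```

Call:
{"api": "send_rows", "payload": {
  "turn": [
    [0, 0, 0],
    [0, 0, 0]
  ],
  "slide": [
    [-0.1, 0, 0],
    [-0.15, 0, 0]
  ],
  "grip": [0, 0]
}}

```text
clock: 3.6
eef_pos: [0.4705, -0.0358, 0.0181]
ee_rot: [-0.001, 0.154, 0.988, 0.0]
contact_force: [-5.8, 2.9, 5.3]
width: -0.0006
```

Run:
```python
from h import *
p,Rc,s=tool();print(L(p),s["contact_force"]); c=shot("scene");crop(c,225,175,365,305,5,"s4")
```

```text
[-0.07493362 -0.00705378  0.01813773] [-5.81936333  2.93840872  5.30742406]
```

View pics/s4.png

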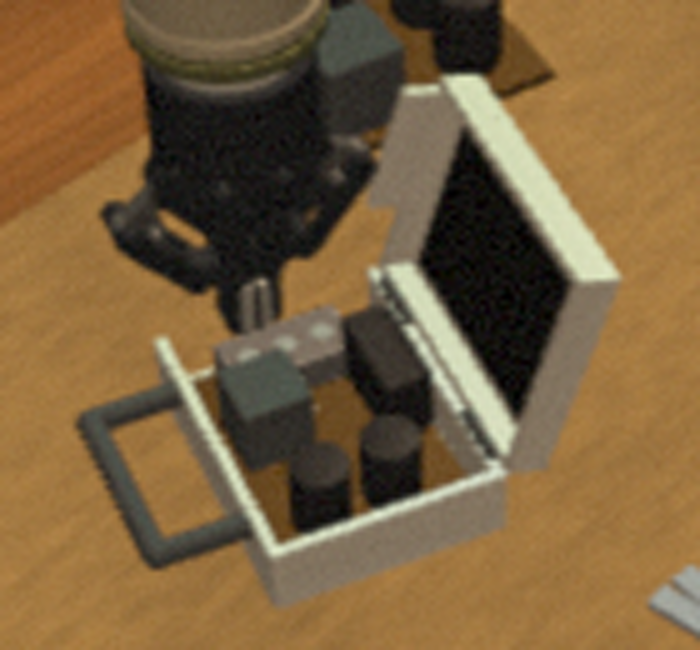

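Call:
{"api": "send_rows", "payload": {
  "turn": [
    [0, 0, 0],
    [0, 0, 0],
    [0, 0, 0],
    [0, 0, 0],
    [0, 0, 0]
  ],
  "slide": [
    [1, 0, 0],
    [3, 0, -1],
    [4.5, 0, -4],
    [5, 0, -8],
    [5, 0, -12]
  ],
  "grip": [0, 0, 0, 0, 0]
}}

```text
clock: 4.07
eef_pos: [0.4213, -0.0209, 0.139]
ee_rot: [-0.001, 0.154, 0.988, -0.0]
contact_force: [1.8, 0.4, -0.2]
width: 0.0001
```

Call:
{"api": "send_rows", "payload": {
  "turn": [
    [0, 0, 0],
    [0, 0, 0],
    [0, 0, 0],
    [0, 0, 0],
    [0, 0, 0]
  ],
  "slide": [
    [0, 2, -3],
    [0, 5, -5],
    [0, 9, -5.5],
    [0, 13, -5.5],
    [0, 16.5, -5.5]
  ],
  "grip": [0, 0, 0, 0, 0]
}}

```text
clock: 4.48
eef_pos: [0.4744, 0.1389, 0.1942]
ee_rot: [0.001, 0.154, 0.988, 0.001]
contact_force: [-0.4, -0.5, 0.5]
width: 0.0001
```

Run:
```python
from h import *
p,Rc,s=tool();print(s["q"].round(2),L(p),s["contact_force"]); c=shot("top");crop(c,265,190,405,325,5,"t5");plan(W(0,.16,.20),RT(0))
```

```text
[-0.66  0.06  0.3   1.87 -0.02  1.22  0.9 ] [-0.12463409  0.16049042  0.19423991] [-0.42245772 -0.47093958  0.53960725]
slide cm [-12.64  -0.81  -0.63] turn deg [0.21 0.07 0.46]
```

View pics/t5.png

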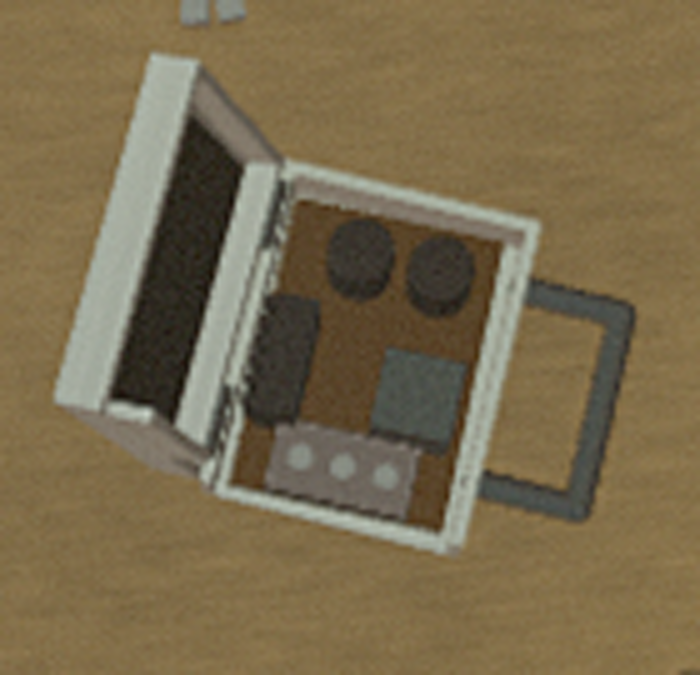

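Call:
{"api": "send_rows", "payload": {
  "turn": [
    [0, 0, 0],
    [0, 0, 0],
    [0, 0, 0],
    [0, 0, 0],
    [0, 0, 0]
  ],
  "slide": [
    [-4, 0, 0],
    [-8, 0, 0],
    [-12, 0, 1],
    [-12.5, 0, 4.5],
    [-12.5, 0, 7.8]
  ],
  "grip": [0, 0, 0, 0, 0]
}}

```text
clock: 4.95
eef_pos: [0.5957, 0.0962, 0.1149]
ee_rot: [0.002, 0.156, 0.988, -0.0]
contact_force: [0.1, 0.3, 0.4]
width: -0.0002
```

Call:
{"api": "send_rows", "payload": {
  "turn": [
    [0, 0, 0],
    [0, 0, 0],
    [0, 0, 0],
    [0, 0, 0],
    [0, 0, 0]
  ],
  "slide": [
    [0, -1.6, 0],
    [0, -3.2, 0],
    [0, -4.8, -0.2],
    [0, -6.2, -0.5],
    [0, -7.4, -0.8]
  ],
  "grip": [0, 0, 0, 0, 0]
}}

```text
clock: 5.37
eef_pos: [0.5706, 0.0257, 0.1256]
ee_rot: [0.001, 0.155, 0.988, 0.001]
contact_force: [0.4, 2.1, -0.8]
width: -0.0
```

Run:
```python
from h import *
p,Rc,s=tool();print(s["q"].round(2),L(p),s["contact_force"]); c=shot("scene");crop(c,205,145,375,305,4,"s6");plan(W(0,.056,.132),RT(0))
```

```text
[-0.46  0.3   0.39  1.76 -0.13  1.1   1.24] [0.00152495 0.08213357 0.12558656] [ 0.39211173  2.13530553 -0.84113047]
slide cm [ 0.2  -2.36 -0.6 ] turn deg [ 0.06  0.17 -0.19]
```

View pics/s6.png

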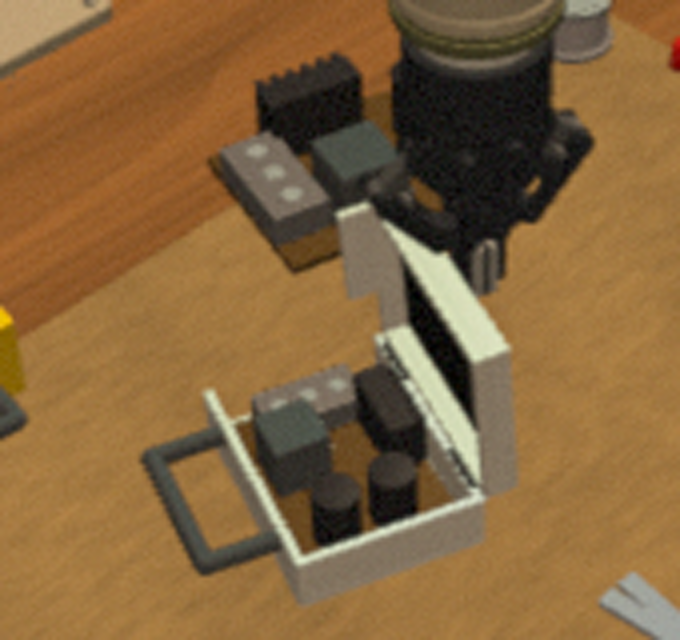

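Call:
{"api": "send_rows", "payload": {
  "turn": [
    [0, 0, 0],
    [0, 0, 0],
    [0, 0, 0],
    [0, 0, 0],
    [0, 0, 0]
  ],
  "slide": [
    [0.1, -1.3, -0.4],
    [0.1, -2.6, -0.6],
    [0.1, -4.2, -0.4],
    [0.1, -5.8, 0.3],
    [0.1, -7.2, 1.2]
  ],
  "grip": [0, 0, 0, 0, 0]
}}

```text
clock: 5.83
eef_pos: [0.5478, -0.0423, 0.1125]
ee_rot: [0.001, 0.155, 0.988, 0.0]
contact_force: [1.0, -0.4, 1.9]
width: -0.0004
```

Call:
{"api": "send_rows", "payload": {
  "turn": [
    [0, 0, 0],
    [0, 0, 0],
    [0, 0, 0],
    [0, 0, 0],
    [0, 0, 0]
  ],
  "slide": [
    [0, -0.7, 0.6],
    [0, -1.4, 1.3],
    [0, -2.1, 2.3],
    [0, -2.8, 3.3],
    [0, -3.3, 4.3]
  ],
  "grip": [0, 0, 0, 0, 0]
}}

```text
clock: 6.25
eef_pos: [0.5373, -0.0724, 0.0673]
ee_rot: [0.0, 0.154, 0.988, 0.0]
contact_force: [1.0, 1.0, 1.8]
width: -0.0001
```

Run:
```python
from h import *
p,Rc,s=tool();print(s["q"].round(2),L(p),s["contact_force"]); c=shot("scene");crop(c,205,145,375,305,4,"s7");plan(W(0,-.0255,.056),RT(0))
```

```text
[-0.32  0.32  0.43  1.88 -0.16  0.97  1.44] [-0.00011555 -0.02145509  0.06734649] [0.96993221 0.99019327 1.81854483]
slide cm [-0.13 -0.28  0.94] turn deg [-0.07 -0.15 -0.  ]
```

View pics/s7.png

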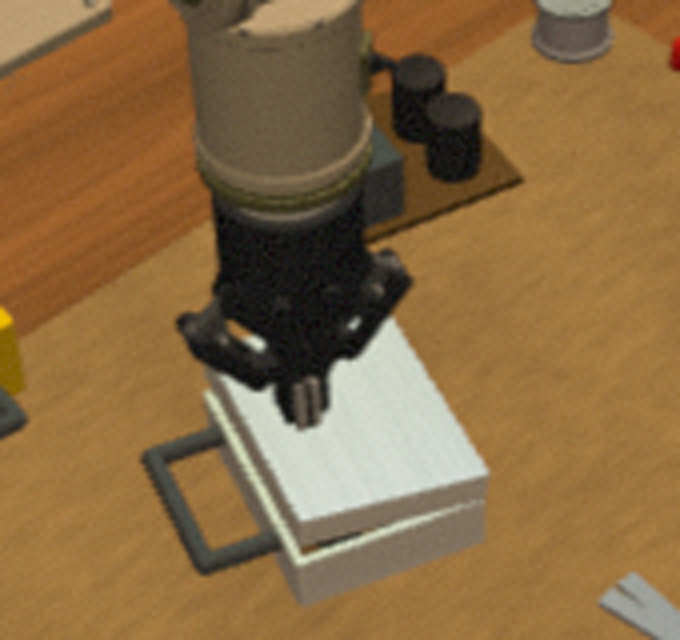

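The lid is nearly shut. I'll press it home.

Call:
{"api": "send_rows", "payload": {
  "turn": [
    [0, 0, 0],
    [0, 0, 0],
    [0, 0, 0],
    [0, 0, 0]
  ],
  "slide": [
    [0, -0.2, 0.4],
    [0, -0.4, 0.8],
    [0, -0.4, 1.1],
    [0, -0.4, 1.2]
  ],
  "grip": [0, 0, 0, 0]
}}

```text
clock: 6.63
eef_pos: [0.5361, -0.076, 0.056]
ee_rot: [-0.0, 0.154, 0.988, -0.0]
contact_force: [-3.6, -0.5, 9.5]
width: -0.0
```

Call:
{"api": "send_rows", "payload": {
  "turn": [
    [0, 0, 0],
    [0, 0, 0],
    [0, 0, 0]
  ],
  "slide": [
    [0, 0, 0.1],
    [0, 0, 0.1],
    [0, 0, 0.1]
  ],
  "grip": [0, 0, 0]
}}

```text
clock: 6.88
eef_pos: [0.5361, -0.076, 0.056]
ee_rot: [-0.0, 0.154, 0.988, 0.0]
contact_force: [-4.6, -1.2, 9.5]
width: 0.0
```

Run:
```python
from h import *
p,Rc,s=tool();print(s["q"].round(2),L(p),s["contact_force"]); c=shot("scene");crop(c,205,145,375,305,4,"s8")
```

```text
[-0.31  0.34  0.43  1.89 -0.17  0.95  1.46] [-0.00017169 -0.02523714  0.05602438] [-4.64642384 -1.22312527  9.53609122]
```

View pics/s8.png

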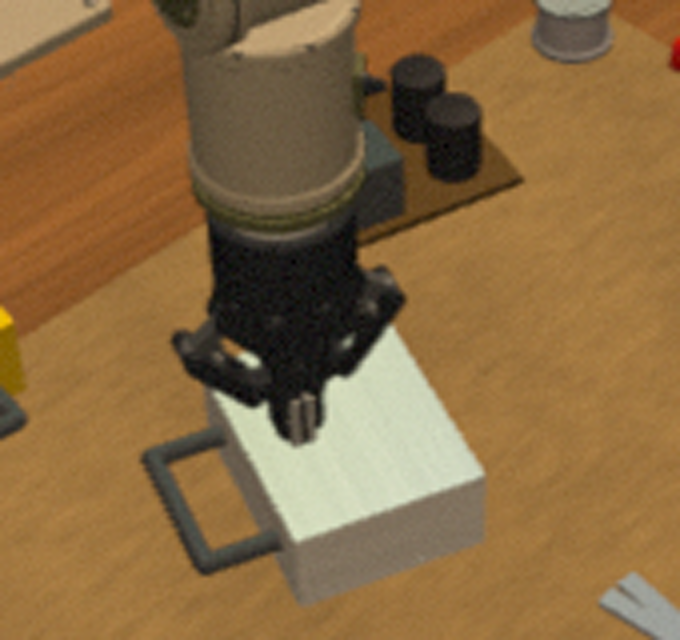

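Lid flush: the tip sits at 56 mm with 9.5 N. Before grasping I'll rehearse the tilts in free air to learn the wrist's range.

Call:
{"api": "send_rows", "payload": {
  "turn": [
    [0, 0, 0],
    [0, 0, 0],
    [7, 0, 0],
    [14, 0, 0],
    [21, 0, 0]
  ],
  "slide": [
    [0, 0, -2],
    [0, 0, -6],
    [0, 2, -10],
    [0, 5, -13],
    [0, 8, -16]
  ],
  "grip": [0.35, 0.35, 0.35, 0.35, 0.35]
}}

```text
clock: 7.35
eef_pos: [0.5607, -0.0031, 0.2164]
ee_rot: [-0.025, 0.155, 0.971, -0.182]
contact_force: [2.3, 0.0, -0.5]
width: 0.0301
```

Call:
{"api": "send_rows", "payload": {
  "turn": [
    [7, 0, 0],
    [14, 0, 0],
    [21, 0, 0],
    [28, 0, 0],
    [35, 0, 0]
  ],
  "slide": [
    [0, 0, 0],
    [0, 0, 0],
    [0, 0, 0],
    [0, 0, 0],
    [0, 0, 0]
  ],
  "grip": [0.35, 0.35, 0.35, 0.35, 0.35]
}}

```text
clock: 7.77
eef_pos: [0.5603, -0.001, 0.2127]
ee_rot: [-0.072, 0.136, 0.871, -0.466]
contact_force: [0.2, -0.9, 0.0]
width: 0.03
```

```bash
cat >> h.py <<'E'
def rep():
    p,Rc,s=tool(); z=Rc.apply([0,0,1]); x=Rc.apply([1,0,0])
    print("t",round(s["clock"],2),"q",s["q"].round(2),"L",L(p).round(4),"phi",round(np.degrees(np.arctan2(z@EY,-z@EZ)),1),"off",round(np.degrees(np.arcsin(z@EX)),1),"x.EX",round(x@EX,4),"x.EZ",round(x@EZ,3),"F",np.round([s["contact_force"]@EX,s["contact_force"]@EY,s["contact_force"][2]],1),"w",round(s["width"],4))
E
python3 -c "
from h import *
rep()"
```

```text
t 7.77 q [-0.77  0.66  0.45  1.43  0.48  1.73  0.87] L [-0.      0.0536  0.2127] phi -56.2 off 0.2 x.EX -1.0 x.EZ -0.002 F [ 0.5 -0.8  0. ] w 0.03
```

Call:
{"api": "send_rows", "payload": {
  "turn": [
    [-7, 0, 0],
    [-14, 0, 0],
    [-21, 0, 0],
    [-28, 0, 0],
    [-35, 0, 0]
  ],
  "slide": [
    [0, -1, -1.5],
    [0, -2, -3],
    [0, -3, -4.5],
    [0, -4, -6],
    [0, -5, -7]
  ],
  "grip": [0.35, 0.35, 0.35, 0.35, 0.35]
}}

```text
clock: 8.18
eef_pos: [0.5699, 0.028, 0.2945]
ee_rot: [-0.026, 0.151, 0.972, -0.177]
contact_force: [0.2, 0.1, 0.2]
width: 0.0303
```

Call:
{"api": "send_rows", "payload": {
  "turn": [
    [-7, 0, 0],
    [-14, 0, 0],
    [-21, 0, 0],
    [-28, 0, 0],
    [-35, 0, 0]
  ],
  "slide": [
    [0, -1, 0],
    [0, -2, 0],
    [0, -3, 0],
    [0, -4, 0],
    [0, -5, 0]
  ],
  "grip": [0.35, 0.35, 0.35, 0.35, 0.35]
}}

```text
clock: 8.6
eef_pos: [0.5551, -0.0188, 0.3127]
ee_rot: [0.022, 0.153, 0.98, 0.124]
contact_force: [0.4, -0.4, -0.8]
width: 0.0302
```

Call:
{"api": "send_rows", "payload": {
  "turn": [
    [-7, 0, 0],
    [-14, 0, 0],
    [-21, 0, 0],
    [-28, 0, 0],
    [-35, 0, 0]
  ],
  "slide": [
    [0, -1, 0],
    [0, -2, 0],
    [0, -3, 0],
    [0, -4, 0],
    [0, -5, 0]
  ],
  "grip": [0.35, 0.35, 0.35, 0.35, 0.35]
}}

```text
clock: 9.02
eef_pos: [0.5402, -0.0659, 0.3004]
ee_rot: [0.067, 0.14, 0.898, 0.412]
contact_force: [-0.2, 1.3, -1.5]
width: 0.0298
```

```bash
python3 -c "
from h import *
rep()"
```

```text
t 9.02 q [-0.02  0.24  0.62  1.74 -0.95  1.57  2.06] L [ 0.0007 -0.0144  0.3004] phi 49.4 off 0.3 x.EX -1.0 x.EZ -0.006 F [-0.6  1.1 -1.5] w 0.0298
```

```bash
python3 -c "
from h import *
plan(W(0,-.141,.17),RT(30));plan(W(0,-.141,.104),RT(30));plan(W(0,-.091,.0176),RT(30))"
```

```text
slide cm [  0.12 -18.14  -1.12] turn deg [19.38  0.3   0.14]
slide cm [  0.16 -23.15   3.17] turn deg [19.38  0.3   0.14]
slide cm [  0.21 -26.45  12.59] turn deg [19.38  0.3   0.14]
```

Call:
{"api": "send_rows", "payload": {
  "turn": [
    [6.4, 0, 0],
    [13, 0, 0],
    [19.4, 0.3, 0.1],
    [19.4, 0.3, 0.1],
    [19.4, 0.3, 0.1]
  ],
  "slide": [
    [0.1, -3.7, -1],
    [0.1, -7.4, -1],
    [0.1, -11.1, -1],
    [0.1, -14.8, -1],
    [0.1, -18, -1]
  ],
  "grip": [0.27, 0.27, 0.27, 0.27, 0.27]
}}

```text
clock: 9.43
eef_pos: [0.501, -0.1836, 0.1688]
ee_rot: [0.037, 0.147, 0.956, 0.252]
contact_force: [0.5, -0.4, -0.4]
width: 0.0231
```

```bash
python3 -c "
from h import *
rep()
plan(W(0,-.141,.104),RT(30));plan(W(0,-.091,.0176),RT(30))"
```

```text
t 9.43 q [ 0.01  0.34  0.67  1.78 -0.7   1.38  2.18] L [-0.0007 -0.1385  0.1688] phi 29.6 off -0.3 x.EX -1.0 x.EZ 0.003 F [ 0.6 -0.2 -0.4] w 0.0231
slide cm [-0.09 -3.42  5.51] turn deg [-0.44 -0.33  0.22]
slide cm [-0.15 -3.33 15.49] turn deg [-0.44 -0.33  0.22]
```

Call:
{"api": "send_rows", "payload": {
  "turn": [
    [0, 0, 0],
    [0, 0, 0],
    [0, 0, 0],
    [0, 0, 0],
    [-0.4, -0.3, 0.2]
  ],
  "slide": [
    [-0.1, -1.7, 2.5],
    [-0.1, -3.4, 5],
    [-0.1, -3.4, 8],
    [-0.1, -3.4, 10],
    [-0.1, -3.4, 11]
  ],
  "grip": [0.27, 0.27, 0.27, 0.27, 0.27]
}}

```text
clock: 9.85
eef_pos: [0.5081, -0.1582, 0.0546]
ee_rot: [0.038, 0.151, 0.954, 0.256]
contact_force: [0.6, 1.0, -0.6]
width: 0.0234
```

```bash
python3 -c "
from h import *
rep()
plan(W(0,-.091,.0176),RT(30))
c=shot('scene');crop(c,205,145,375,305,4,'s9')
c=shot('top');crop(c,265,190,465,340,4,'t9')"
```

```text
t 9.85 q [ 0.03  0.48  0.6   1.88 -0.84  1.2   2.32] L [-0.0017 -0.1121  0.0546] phi 30.0 off -0.2 x.EX -1.0 x.EZ 0.005 F [ 0.3  1.2 -0.6] w 0.0234
slide cm [-0.19 -0.03  4.26] turn deg [ 0.04 -0.23 -0.2 ]
```

View pics/s9.png

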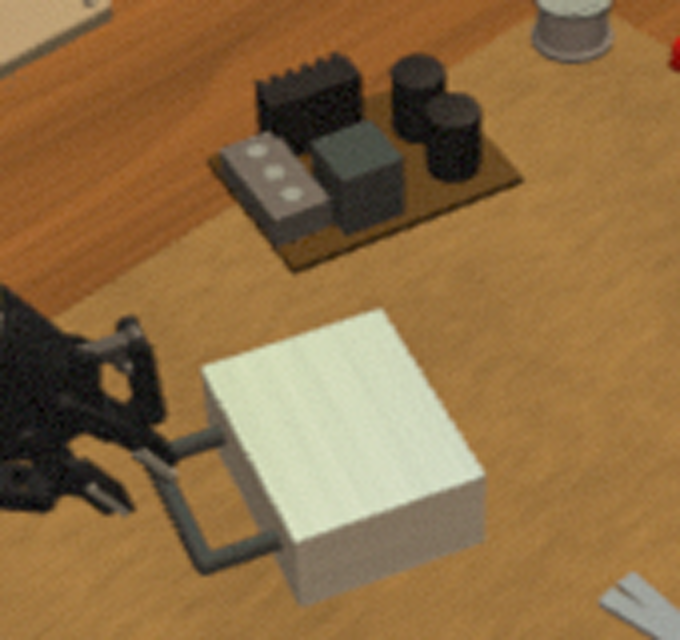

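View pics/t9.png

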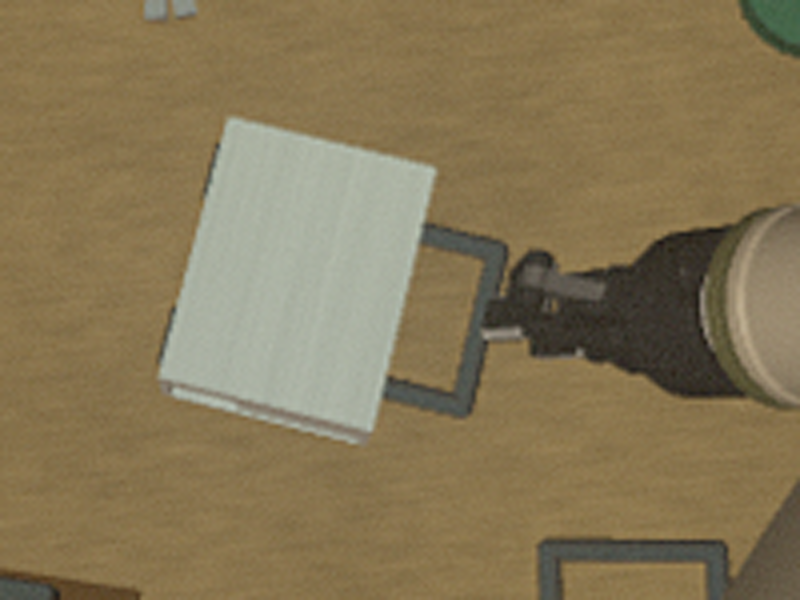

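Call:
{"api": "send_rows", "payload": {
  "turn": [
    [0, 0, 0],
    [0, 0, 0],
    [0, 0, 0],
    [0, 0, 0]
  ],
  "slide": [
    [-0.1, 0, 1.5],
    [-0.1, 0, 3],
    [-0.1, 0, 4],
    [-0.1, 0, 4.2]
  ],
  "grip": [0.27, 0.27, 0.27, 0.27]
}}

```text
clock: 10.28
eef_pos: [0.5155, -0.139, 0.019]
ee_rot: [0.038, 0.151, 0.954, 0.256]
contact_force: [-0.3, 0.8, -0.1]
width: 0.0234
```

```bash
python3 -c "
from h import *
rep()
c=shot('scene');crop(c,205,185,315,305,6,'s10')"
```

```text
t 10.28 q [ 0.03  0.53  0.57  1.9  -0.89  1.14  2.35] L [-0.0006 -0.0916  0.019 ] phi 30.0 off -0.2 x.EX -1.0 x.EZ 0.004 F [-0.5  0.7 -0.1] w 0.0234
```

View pics/s10.png

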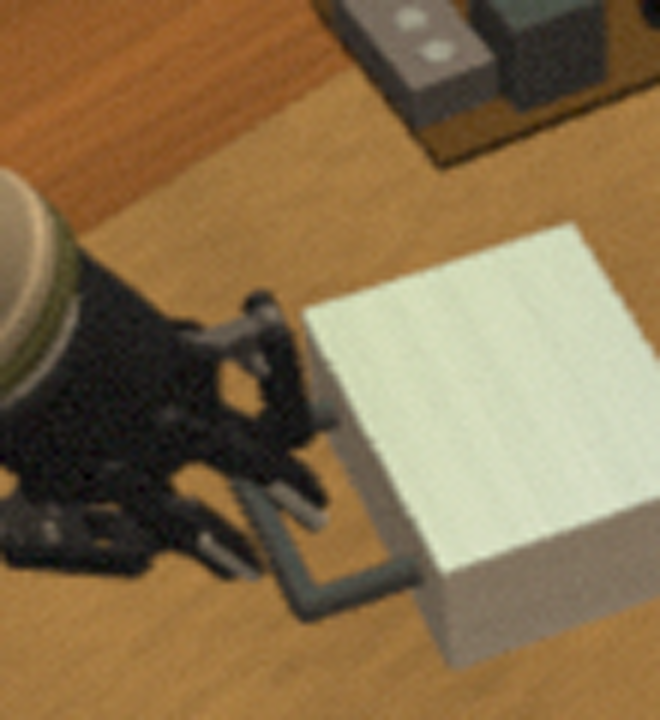

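Call:
{"api": "send_rows", "payload": {
  "turn": [
    [0, 0, 0],
    [0, 0, 0],
    [0, 0, 0],
    [0, 0, 0],
    [0, 0, 0]
  ],
  "slide": [
    [0, 0, 0],
    [0, 0, 0],
    [0, 0, 0],
    [0, 0, 0],
    [0, 0, 0]
  ],
  "grip": [0, 0, 0, 0, 0]
}}

```text
clock: 10.75
eef_pos: [0.5158, -0.1409, 0.0208]
ee_rot: [0.039, 0.151, 0.954, 0.256]
contact_force: [0.2, 1.6, 0.0]
width: 0.0099
```

```bash
python3 -c "
from h import *
rep()
c=shot('scene');crop(c,205,185,315,305,6,'s11')"
```

```text
t 10.75 q [ 0.03  0.53  0.57  1.9  -0.89  1.14  2.35] L [ 0.0004 -0.0933  0.0208] phi 30.0 off -0.0 x.EX -1.0 x.EZ 0.002 F [-0.3  1.6  0. ] w 0.0099
```

View pics/s11.png

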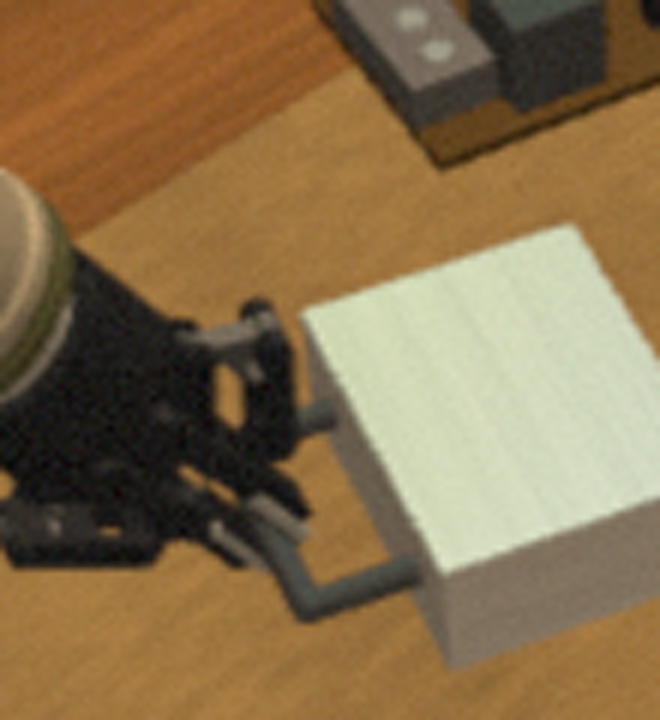

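Bar gripped (about 10 mm reading, no bench contact). Next comes the tilt arc about the +y bottom edge.

```bash
cat >> h.py <<'E'
def arc(piv,betas):
    "rows in current tool frame for rotating about holder-x line through (y,z)=piv by -beta deg; holder frame"
    p,Rc,s=tool(); P=W(0,*piv); 
    P=P+EX*((p-P)@EX)
    for b in betas:
        Q=R.from_rotvec(-np.radians(b)*EX); q=P+Q.apply(p-P)
        print(b,"slide",np.round(Rc.inv().apply(q-p)*100,2),"turn",np.round(np.degrees((Rc.inv()*Q*Rc).as_rotvec()),1),"L",L(q).round(3))
E
python3 -c "
from h import *
arc((.055,0),[5,10,15,20,25])"
```

```text
5 slide [ 0.    0.85 -0.99] turn [ 5. -0.  0.] L [ 0.    -0.091  0.034]
10 slide [ 0.01  1.78 -1.91] turn [10. -0.  0.] L [ 0.    -0.087  0.046]
15 slide [ 0.01  2.79 -2.74] turn [15.  -0.1  0. ] L [ 0.    -0.083  0.058]
20 slide [ 0.02  3.86 -3.48] turn [20.  -0.1  0. ] L [ 0.    -0.077  0.07 ]
25 slide [ 0.02  5.   -4.12] turn [25.  -0.1  0. ] L [ 0.    -0.071  0.081]
```

Call:
{"api": "send_rows", "payload": {
  "turn": [
    [5, 0, 0],
    [10, 0, 0],
    [15, 0, 0],
    [20, 0, 0]
  ],
  "slide": [
    [0, 0.85, -1.0],
    [0, 1.78, -1.9],
    [0, 2.79, -2.75],
    [0, 3.86, -3.5]
  ],
  "grip": [0, 0, 0, 0]
}}

```text
clock: 11.13
eef_pos: [0.5207, -0.1276, 0.0711]
ee_rot: [0.013, 0.157, 0.984, 0.084]
contact_force: [-1.6, -1.8, -3.4]
width: 0.0098
```

```bash
python3 -c "
from h import *
rep()
c=shot('scene');crop(c,205,145,375,305,4,'s12')
c=shot('top');crop(c,215,190,415,340,4,'t12')"
```

```text
t 11.13 q [-0.35  0.36  0.72  1.91 -0.48  1.02  1.86] L [ 0.0009 -0.0791  0.0711] phi 9.7 off 0.1 x.EX -1.0 x.EZ 0.0 F [-1.  -2.2 -3.4] w 0.0098
```

View pics/s12.png

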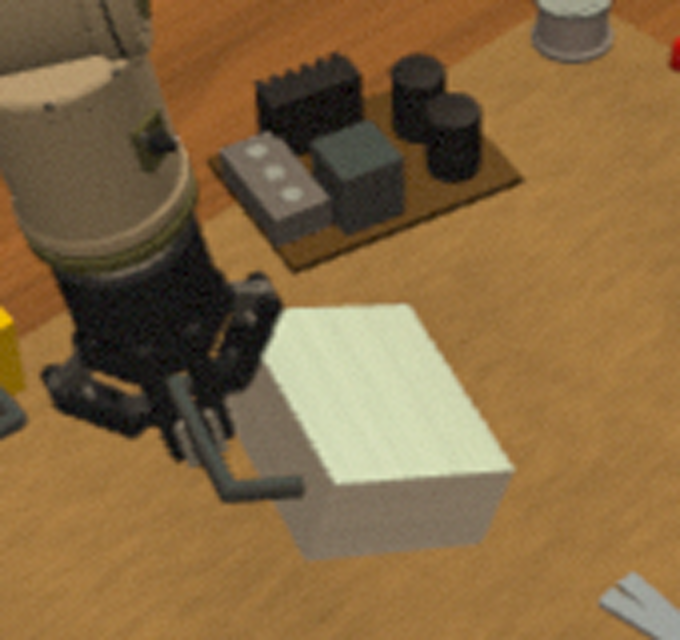

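View pics/t12.png

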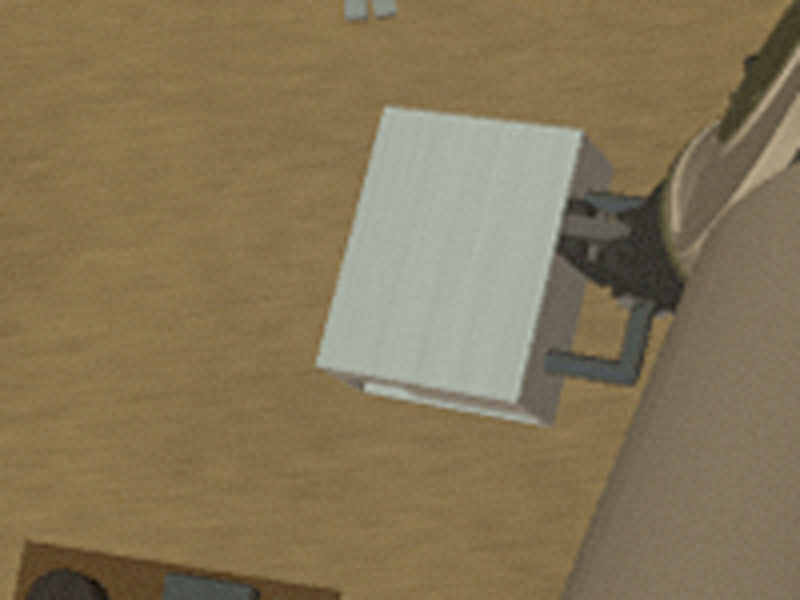

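Call:
{"api": "send_rows", "payload": {
  "turn": [
    [5, 0, 0],
    [10, 0, 0],
    [15, 0, 0],
    [20, 0, 0],
    [25, 0, 0]
  ],
  "slide": [
    [0, 0.85, -1.0],
    [0, 1.78, -1.9],
    [0, 2.79, -2.75],
    [0, 3.86, -3.5],
    [0, 5, -4.12]
  ],
  "grip": [0, 0, 0, 0, 0]
}}

```text
clock: 11.65
eef_pos: [0.5329, -0.088, 0.12]
ee_rot: [-0.023, 0.157, 0.979, -0.13]
contact_force: [-1.7, -2.0, -1.4]
width: 0.0094
```

```bash
python3 -c "
from h import *
rep()
c=shot('scene');crop(c,205,145,375,305,4,'s13')"
```

```text
t 11.65 q [-0.76  0.39  0.83  1.81 -0.03  1.14  1.31] L [ 0.0004 -0.0377  0.12  ] phi -15.2 off -0.3 x.EX -1.0 x.EZ 0.003 F [-1.  -2.4 -1.4] w 0.0094
```

View pics/s13.png

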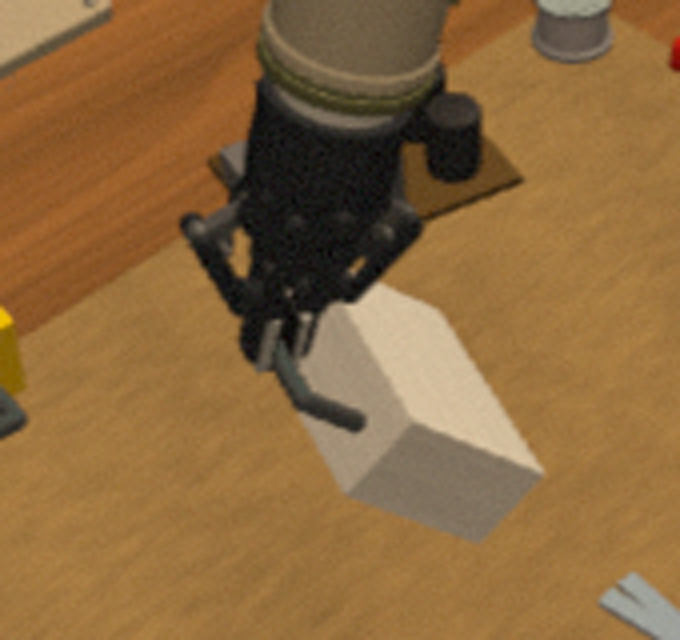

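Call:
{"api": "send_rows", "payload": {
  "turn": [
    [5, 0, 0],
    [10, 0, 0],
    [15, 0, 0],
    [20, 0, 0],
    [25, 0, 0]
  ],
  "slide": [
    [0, 0.85, -1.0],
    [0, 1.78, -1.9],
    [0, 2.79, -2.75],
    [0, 3.86, -3.5],
    [0, 5, -4.12]
  ],
  "grip": [0, 0, 0, 0, 0]
}}

```text
clock: 12.12
eef_pos: [0.5516, -0.0311, 0.1465]
ee_rot: [-0.057, 0.147, 0.928, -0.339]
contact_force: [-0.1, -2.3, 2.7]
width: 0.0092
```

```bash
python3 -c "
from h import *
rep()
c=shot('scene');crop(c,205,145,375,305,4,'s14')"
```

```text
t 12.12 q [-0.95  0.66  0.84  1.61  0.14  1.4   1.06] L [0.0009 0.0223 0.1465] phi -40.2 off -0.5 x.EX -1.0 x.EZ 0.005 F [ 0.6 -2.2  2.7] w 0.0092
```

View pics/s14.png

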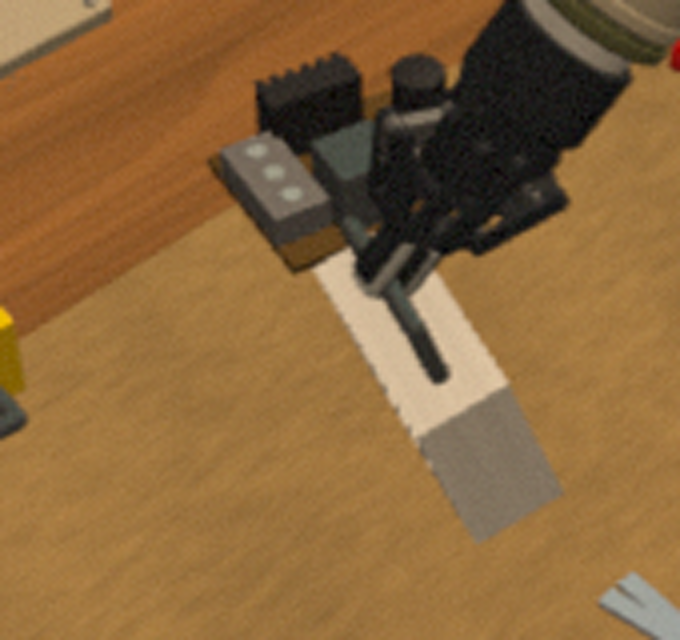

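Call:
{"api": "send_rows", "payload": {
  "turn": [
    [5, 0, 0],
    [10, 0, 0],
    [15, 0, 0],
    [20, 0, 0],
    [20, 0, 0]
  ],
  "slide": [
    [0, 0.85, -1.0],
    [0, 1.78, -1.9],
    [0, 2.79, -2.75],
    [0, 3.86, -3.5],
    [0, 3.86, -3.5]
  ],
  "grip": [0, 0, 0, 0, 0]
}}

```text
clock: 12.58
eef_pos: [0.5682, 0.0188, 0.1488]
ee_rot: [-0.082, 0.133, 0.851, -0.5]
contact_force: [-4.4, -2.3, 17.7]
width: 0.0096
```

```bash
python3 -c "
from h import *
rep()
c=shot('scene');crop(c,205,145,375,305,4,'s15')
c=shot('top');crop(c,215,190,415,340,4,'t15')"
```

```text
t 12.58 q [-0.99  0.95  0.82  1.4   0.23  1.64  0.99] L [0.0014 0.0748 0.1488] phi -61.0 off -0.4 x.EX -1.0 x.EZ 0.007 F [-3.5 -3.5 17.7] w 0.0096
```

View pics/s15.png

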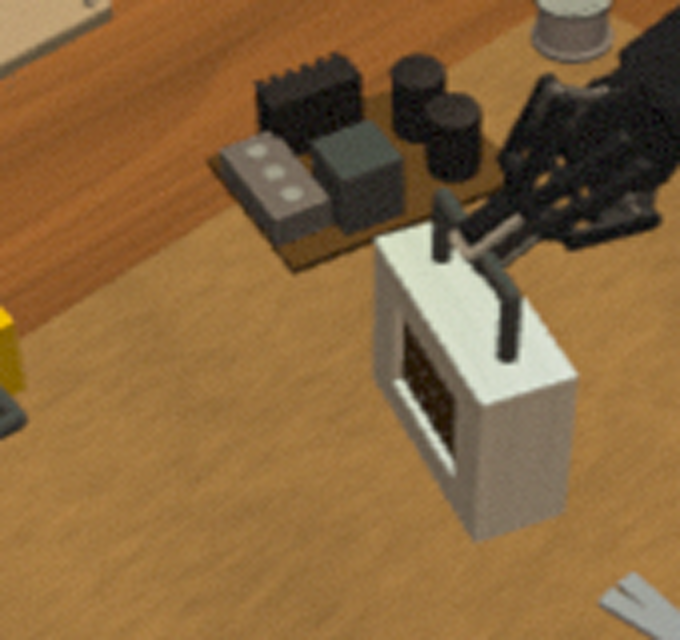

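View pics/t15.png

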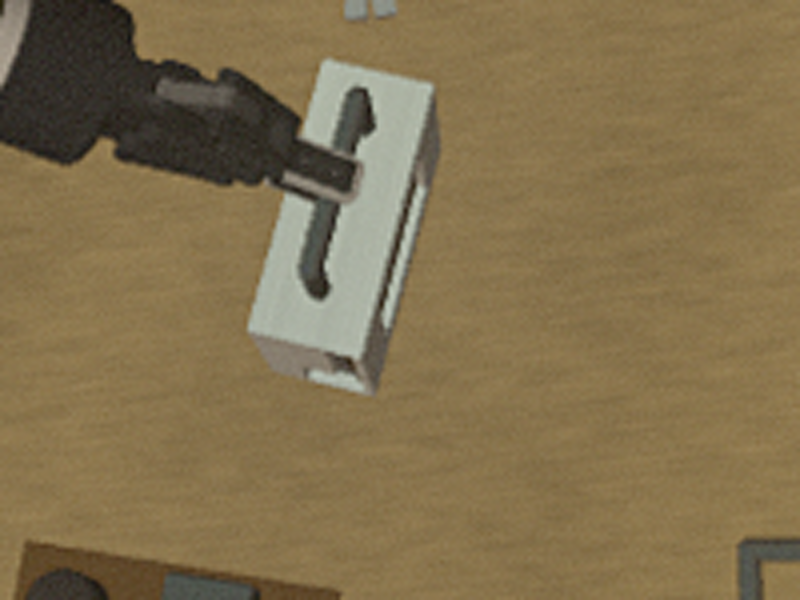

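Standing on the hinge side, pressed down with 17 N. I'll ease off and release.

Call:
{"api": "send_rows", "payload": {
  "turn": [
    [0, 0, 0],
    [0, 0, 0],
    [0, 0, 0]
  ],
  "slide": [
    [0, -0.1, -0.05],
    [0, -0.15, -0.1],
    [0, -0.15, -0.1]
  ],
  "grip": [0, 0, 0]
}}

```text
clock: 12.93
eef_pos: [0.5677, 0.0185, 0.149]
ee_rot: [-0.081, 0.135, 0.856, -0.493]
contact_force: [-1.4, -2.6, -1.7]
width: 0.0094
```

```bash
python3 -c "
from h import *
rep()"
```

```text
t 12.93 q [-0.99  0.93  0.82  1.4   0.22  1.64  0.99] L [0.0011 0.0743 0.149 ] phi -59.9 off -0.5 x.EX -1.0 x.EZ 0.006 F [-0.5 -2.9 -1.7] w 0.0094
```

Call:
{"api": "send_rows", "payload": {
  "turn": [
    [0, 0, 0],
    [0, 0, 0],
    [0, 0, 0],
    [0, 0, 0]
  ],
  "slide": [
    [0, 0, 0],
    [0, 0, 0],
    [0, 0, 0],
    [0, 0, 0]
  ],
  "grip": [0.15, 0.2, 0.28, 0.28]
}}

```text
clock: 13.27
eef_pos: [0.5684, 0.0203, 0.1499]
ee_rot: [-0.079, 0.135, 0.856, -0.493]
contact_force: [-0.3, -0.2, -1.2]
width: 0.0239
```

```bash
python3 -c "
from h import *
rep()
c=shot('scene');crop(c,205,145,375,305,4,'s16')"
```

```text
t 13.27 q [-1.    0.93  0.82  1.4   0.22  1.64  0.99] L [0.0011 0.0763 0.1499] phi -59.9 off -0.2 x.EX -1.0 x.EZ 0.003 F [-0.2 -0.3 -1.2] w 0.0239
```

View pics/s16.png

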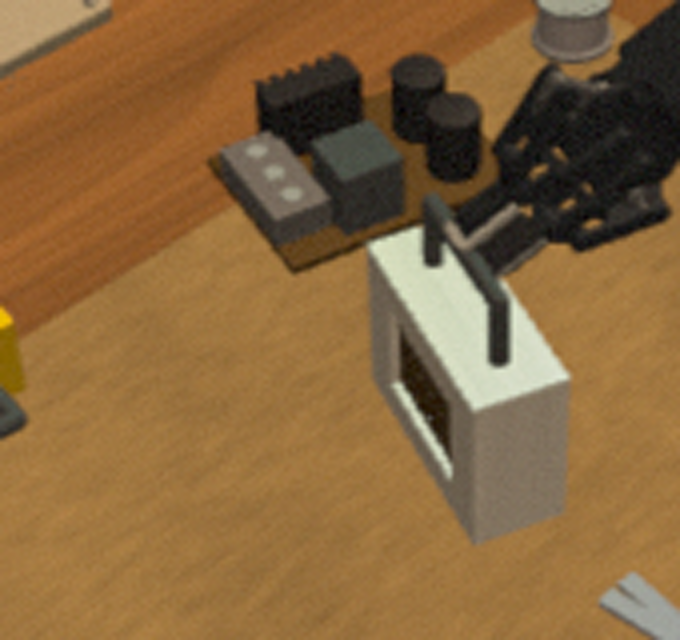

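Call:
{"api": "send_rows", "payload": {
  "turn": [
    [0, 0, 0],
    [0, 0, 0],
    [0, 0, 0],
    [7, 0, 0],
    [14, 0, 0]
  ],
  "slide": [
    [0, 0, -2],
    [0, 0, -4.5],
    [0, 0, -7],
    [0, -3, -9],
    [0, -6, -9]
  ],
  "grip": [0.28, 0.28, 0.28, 0.28, 0.28]
}}

```text
clock: 13.73
eef_pos: [0.5847, 0.0697, 0.2497]
ee_rot: [-0.093, 0.123, 0.789, -0.595]
contact_force: [0.5, -0.6, -0.9]
width: 0.0239
```

```bash
python3 -c "
from h import *
rep()
c=shot('scene');crop(c,205,145,375,305,4,'s17')
c=shot('top');crop(c,215,190,415,340,4,'t17')"
```

```text
t 13.73 q [-1.02  1.03  0.86  1.18  0.36  1.92  1.09] L [0.0016 0.1283 0.2497] phi -74.0 off 0.1 x.EX -1.0 x.EZ 0.0 F [ 0.7 -0.5 -0.9] w 0.0239
```

View pics/s17.png

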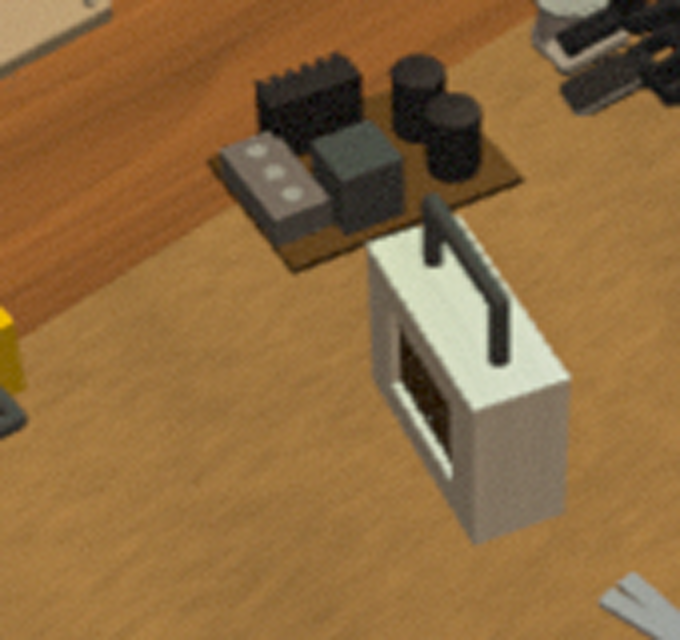

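View pics/t17.png

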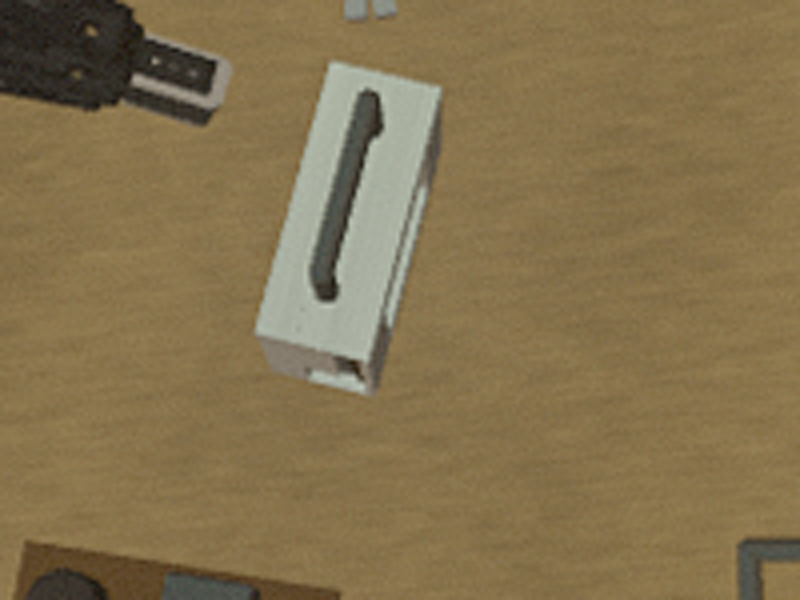

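Standing freely. Next I measure where it stands.

```bash
python3 -c "
from h import *
c=r.camera('top')
T=lambda u,v:((u+.5)/4-.5+215,(v+.5)/4-.5+190)
q=[onz(c,T(*p),.11) for p in((332,62),(440,88),(372,362),(257,333))]
for k in q: print(L(k).round(4))
m=np.mean(q,0);print('mean',L(m).round(4),[round(np.linalg.norm(q[i]-q[i-1]),4) for i in range(4)])
print('yaw',[np.degrees(np.arctan2(*(a-b)[[1,0]])).round(1) for a,b in((q[0],q[3]),(q[1],q[2]))])
b=[onz(c,T(*p),.158) for p in((369,93),(324,283))]
print('bar',[L(k).round(4) for k in b])
"
```

```text
[0.0702 0.1029 0.11  ]
[0.07   0.0482 0.11  ]
[-0.0696  0.0465  0.11  ]
[-0.0694  0.1031  0.11  ]
mean [0.0003 0.0752 0.11  ] [np.float64(0.1395), np.float64(0.0547), np.float64(0.1397), np.float64(0.0566)]
yaw [np.float64(-17.9), np.float64(-17.1)]
bar [array([0.045 , 0.0758, 0.158 ]), array([-0.0474,  0.0731,  0.158 ])]
```

Call:
{"api": "send_rows", "payload": {
  "turn": [
    [-7, 0, 0],
    [-14, 0, 0],
    [-21, 0, 0],
    [-28, 0, 0],
    [-35, 0, 0]
  ],
  "slide": [
    [0, -0.7, 0],
    [0, -1.4, 0],
    [0, -2, 0],
    [0, -2.7, 0],
    [0, -3.4, 0]
  ],
  "grip": [0.28, 0.28, 0.28, 0.28, 0.28]
}}

```text
clock: 14.3
eef_pos: [0.5809, 0.0577, 0.2798]
ee_rot: [-0.052, 0.148, 0.933, -0.324]
contact_force: [0.5, -0.1, 1.0]
width: 0.0239
```

Call:
{"api": "send_rows", "payload": {
  "turn": [
    [-7, 0, 0],
    [-14, 0, 0],
    [-21, 0, 0],
    [-28, 0, 0],
    [-35, 0, 0]
  ],
  "slide": [
    [0, -0.8, 0],
    [0, -1.6, 0.2],
    [0, -2.4, 0.4],
    [0, -3.2, 0.6],
    [0, -4, 0.8]
  ],
  "grip": [0.28, 0.28, 0.28, 0.28, 0.28]
}}

```text
clock: 14.72
eef_pos: [0.5698, 0.0227, 0.3]
ee_rot: [-0.004, 0.157, 0.987, -0.029]
contact_force: [0.4, 0.1, 0.2]
width: 0.0241
```

Call:
{"api": "send_rows", "payload": {
  "turn": [
    [-7, 0, 0],
    [-14, 0, 0],
    [-21, 0, 0],
    [-28, 0, 0],
    [-35, 0, 0]
  ],
  "slide": [
    [0, -1, 0],
    [0, -2, 0],
    [0, -3, 0],
    [0, -4, 0],
    [0, -5, 0]
  ],
  "grip": [0.28, 0.28, 0.28, 0.28, 0.28]
}}

```text
clock: 15.13
eef_pos: [0.5547, -0.026, 0.3048]
ee_rot: [0.045, 0.152, 0.95, 0.269]
contact_force: [-0.2, 1.4, 0.4]
width: 0.0241
```

```bash
python3 -c "
from h import *
rep();plan(W(0,.0157,.2055),RT(48))"
```

```text
t 15.13 q [-0.53  0.15  0.92  1.71 -0.68  1.43  1.77] L [0.0023 0.028  0.3048] phi 31.7 off 0.4 x.EX -1.0 x.EZ -0.004 F [-0.6  1.3  0.4] w 0.0241
slide cm [ 0.25 -6.27  7.8 ] turn deg [-16.31   0.44  -0.21]
```

Call:
{"api": "send_rows", "payload": {
  "turn": [
    [-5.5, 0, 0],
    [-11, 0.2, 0],
    [-16.3, 0.4, -0.2],
    [-16.3, 0.4, -0.2],
    [-16.3, 0.4, -0.2]
  ],
  "slide": [
    [0.1, -2.5, 1.5],
    [0.2, -5, 3.5],
    [0.25, -6.3, 6],
    [0.25, -6.3, 7.8],
    [0.25, -6.3, 7.8]
  ],
  "grip": [0.28, 0.28, 0.28, 0.28, 0.28]
}}

```text
clock: 15.55
eef_pos: [0.546, -0.0376, 0.1991]
ee_rot: [0.057, 0.145, 0.904, 0.398]
contact_force: [0.2, 0.6, -0.7]
width: 0.0239
```

```bash
python3 -c "
from h import *
rep();plan(W(0,.0826,.1453),RT(48))
c=shot('scene');crop(c,205,145,375,305,4,'s18')"
```

```text
t 15.55 q [-0.27  0.39  0.86  1.87 -1.08  1.49  2.22] L [-0.0024  0.0143  0.1991] phi 47.4 off -0.4 x.EX -0.9999 x.EZ 0.012 F [ 0.   0.7 -0.7] w 0.0239
slide cm [-0.29  0.67  8.66] turn deg [-0.63 -0.36 -0.59]
```

View pics/s18.png

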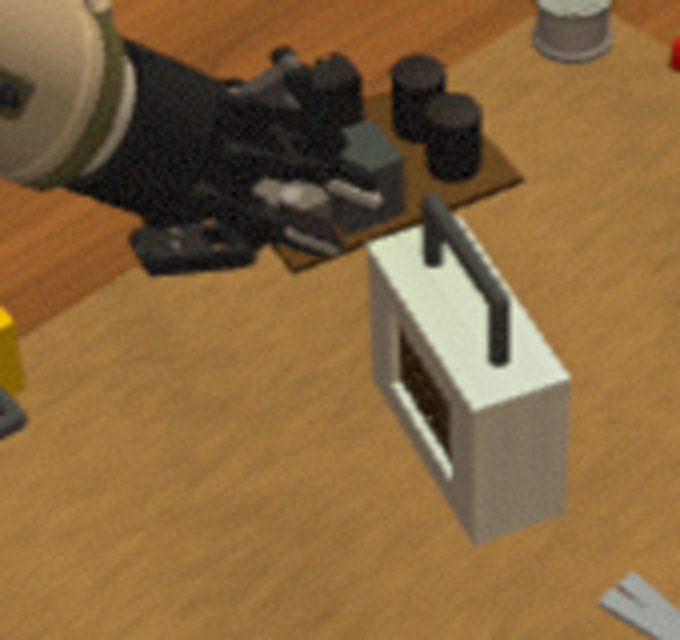

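Call:
{"api": "send_rows", "payload": {
  "turn": [
    [-0.3, -0.3, -0.3],
    [-0.6, -0.4, -0.6],
    [-0.6, -0.4, -0.6],
    [-0.6, -0.4, -0.6],
    [-0.6, -0.4, -0.6]
  ],
  "slide": [
    [-0.2, 0.6, 1.5],
    [-0.3, 0.65, 3.5],
    [-0.3, 0.65, 5.5],
    [-0.3, 0.65, 6.2],
    [-0.3, 0.65, 6.2]
  ],
  "grip": [0.28, 0.28, 0.28, 0.28, 0.28]
}}

```text
clock: 16.02
eef_pos: [0.5654, 0.0113, 0.1668]
ee_rot: [0.065, 0.136, 0.903, 0.401]
contact_force: [-0.2, -0.6, 0.3]
width: 0.0236
```

```bash
python3 -c "
from h import *
rep();plan(W(0,.0826,.1453),RT(48))
c=shot('scene');crop(c,245,145,355,265,6,'s19')"
```

```text
t 16.02 q [-0.32  0.42  0.81  1.91 -1.15  1.4   2.25] L [0.0011 0.0668 0.1668] phi 48.0 off -0.0 x.EX -0.9999 x.EZ -0.008 F [-0.  -0.7  0.3] w 0.0236
slide cm [ 0.11 -0.54  2.62] turn deg [-0.01 -0.05  0.68]
```

View pics/s19.png

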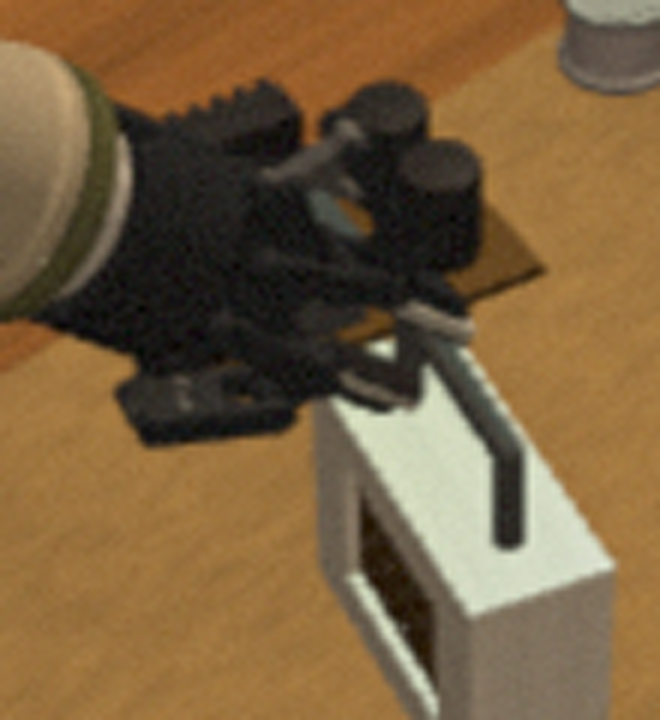

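Call:
{"api": "send_rows", "payload": {
  "turn": [
    [0, 0, 0.6],
    [0, 0, 0.6],
    [0, 0, 0.6],
    [0, 0, 0.6],
    [0, 0, 0.6]
  ],
  "slide": [
    [0, -0.5, 0],
    [0.1, -0.55, 0.5],
    [0.1, -0.55, 1.5],
    [0.1, -0.55, 2.4],
    [0.1, -0.55, 2.6]
  ],
  "grip": [0.28, 0.28, 0.28, 0.28, 0.28]
}}

```text
clock: 16.48
eef_pos: [0.5685, 0.0261, 0.1428]
ee_rot: [0.062, 0.142, 0.903, 0.401]
contact_force: [0.2, 0.7, 0.5]
width: 0.024
```

```bash
python3 -c "
from h import *
rep();plan(W(0,.0826,.1453),RT(48))
c=shot('scene');crop(c,245,145,355,265,6,'s20')
c=shot('top');crop(c,215,190,415,340,4,'t20')"
```

```text
t 16.48 q [-0.32  0.45  0.78  1.93 -1.19  1.36  2.27] L [-0.0006  0.0819  0.1428] phi 47.9 off -0.1 x.EX -1.0 x.EZ 0.002 F [-0.1  0.7  0.5] w 0.024
slide cm [-0.06  0.23 -0.11] turn deg [-0.08 -0.11 -0.09]
```

View pics/s20.png

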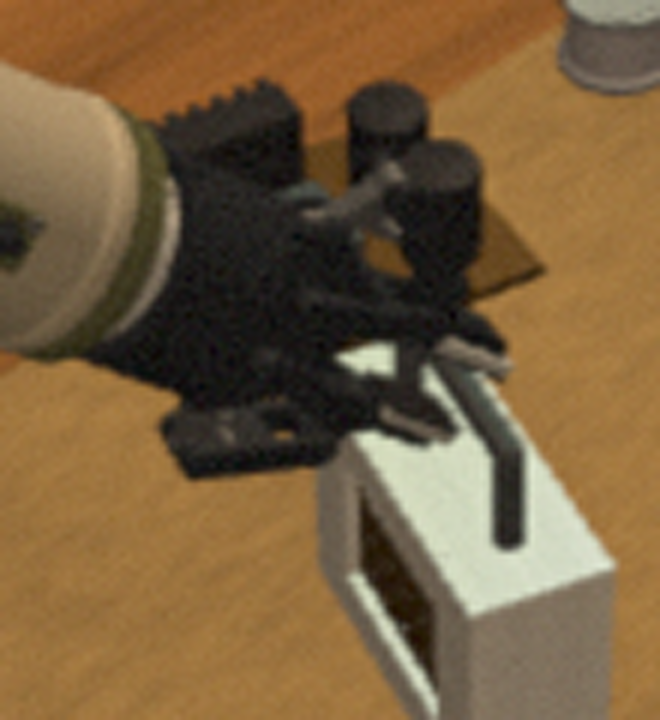

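View pics/t20.png

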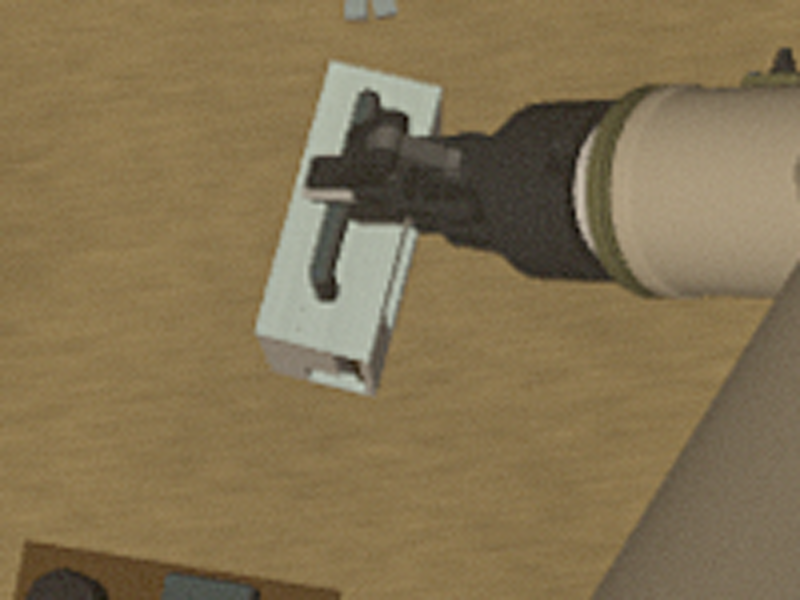

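Call:
{"api": "send_rows", "payload": {
  "turn": [
    [0, 0, 0],
    [0, 0, 0],
    [0, 0, 0],
    [0, 0, 0],
    [0, 0, 0]
  ],
  "slide": [
    [0, 0.2, 0],
    [0, 0.2, 0],
    [0, 0.2, 0],
    [0, 0.2, 0],
    [0, 0.2, 0]
  ],
  "grip": [0.28, 0.2, 0.1, 0, 0]
}}

```text
clock: 17.0
eef_pos: [0.5695, 0.0257, 0.1464]
ee_rot: [0.063, 0.142, 0.903, 0.402]
contact_force: [-2.0, 0.9, 6.6]
width: 0.0095
```

Call:
{"api": "send_rows", "payload": {
  "turn": [
    [0, 0, 0],
    [0, 0, 0],
    [0, 0, 0]
  ],
  "slide": [
    [0, 0, 0],
    [0, 0, 0],
    [0, 0, 0]
  ],
  "grip": [0, 0, 0]
}}

```text
clock: 17.25
eef_pos: [0.5695, 0.0257, 0.1464]
ee_rot: [0.063, 0.142, 0.903, 0.402]
contact_force: [-2.3, -0.1, 6.1]
width: 0.0094
```

```bash
python3 -c "
from h import *
rep()
c=shot('scene');crop(c,245,145,355,265,6,'s21')
c=shot('top');crop(c,215,190,415,340,4,'t21')"
```

```text
t 17.25 q [-0.33  0.44  0.79  1.93 -1.19  1.36  2.26] L [0.0005 0.0818 0.1464] phi 48.0 off 0.0 x.EX -1.0 x.EZ -0.0 F [-2.1 -0.8  6.1] w 0.0094
```

View pics/s21.png

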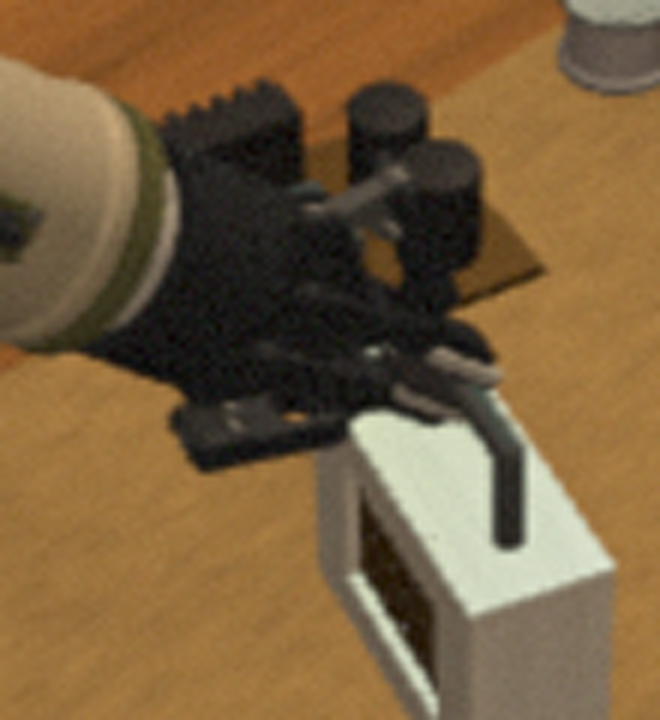

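View pics/t21.png

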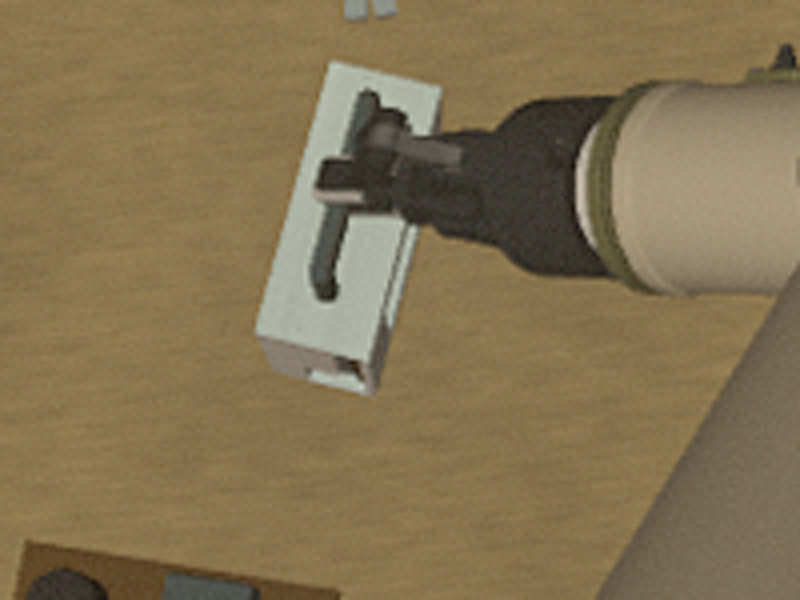

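```bash
python3 -c "
from h import *
arc((.103,0),[5,10,15,20,25,90])"
```

```text
5 slide [0.   0.96 0.87] turn [ 5. -0. -0.] L [0.    0.095 0.148]
10 slide [0.   1.83 1.82] turn [10. -0. -0.] L [0.    0.108 0.148]
15 slide [0.   2.62 2.84] turn [15. -0. -0.] L [0.    0.12  0.147]
20 slide [0.01 3.32 3.92] turn [20. -0. -0.] L [0.    0.133 0.145]
25 slide [0.01 3.92 5.06] turn [25. -0. -0.] L [0.    0.146 0.142]
90 slide [2.000e-02 1.920e+00 2.083e+01] turn [90.  -0.1 -0.1] L [0.    0.249 0.021]
```

Call:
{"api": "send_rows", "payload": {
  "turn": [
    [5, 0, 0],
    [10, 0, 0],
    [15, 0, 0],
    [20, 0, 0]
  ],
  "slide": [
    [0, 1.0, 0.82],
    [0, 1.9, 1.75],
    [0, 2.7, 2.77],
    [0, 3.4, 3.85]
  ],
  "grip": [0, 0, 0, 0]
}}

```text
clock: 17.68
eef_pos: [0.5854, 0.0738, 0.1455]
ee_rot: [0.038, 0.152, 0.959, 0.236]
contact_force: [0.1, -1.1, -7.2]
width: 0.0095
```

```bash
python3 -c "
from h import *
rep()
c=shot('scene');crop(c,205,145,375,305,4,'s22')"
```

```text
t 17.68 q [-0.68  0.35  0.88  1.87 -0.84  1.13  1.83] L [0.001  0.1324 0.1455] phi 27.7 off 0.2 x.EX -1.0 x.EZ -0.002 F [ 0.4 -1.  -7.2] w 0.0095
```

View pics/s22.png

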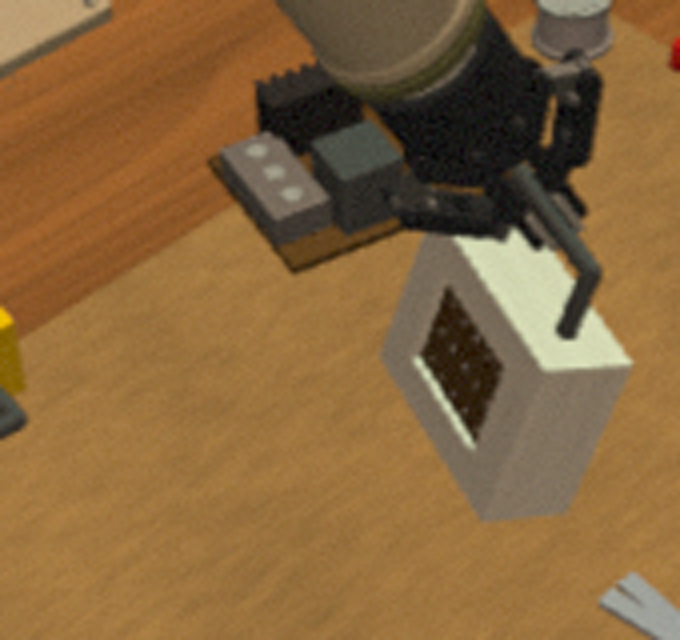

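Call:
{"api": "send_rows", "payload": {
  "turn": [
    [5, 0, 0],
    [10, 0, 0],
    [15, 0, 0],
    [20, 0, 0],
    [25, 0, 0]
  ],
  "slide": [
    [0, 0.9, 0.95],
    [0, 1.78, 1.92],
    [0, 2.57, 2.94],
    [0, 3.27, 4.02],
    [0, 3.87, 5.16]
  ],
  "grip": [0, 0, 0, 0, 0]
}}

```text
clock: 18.15
eef_pos: [0.6049, 0.1367, 0.121]
ee_rot: [0.005, 0.153, 0.988, 0.028]
contact_force: [-0.6, 15.2, 17.9]
width: 0.0096
```

```bash
python3 -c "
from h import *
rep()
c=shot('scene');crop(c,205,145,375,305,4,'s23')"
```

```text
t 18.15 q [-0.98  0.53  0.94  1.68 -0.52  1.16  1.37] L [0.0003 0.1983 0.121 ] phi 3.3 off 0.1 x.EX -1.0 x.EZ -0.002 F [-5.2 14.3 17.9] w 0.0096
```

View pics/s23.png

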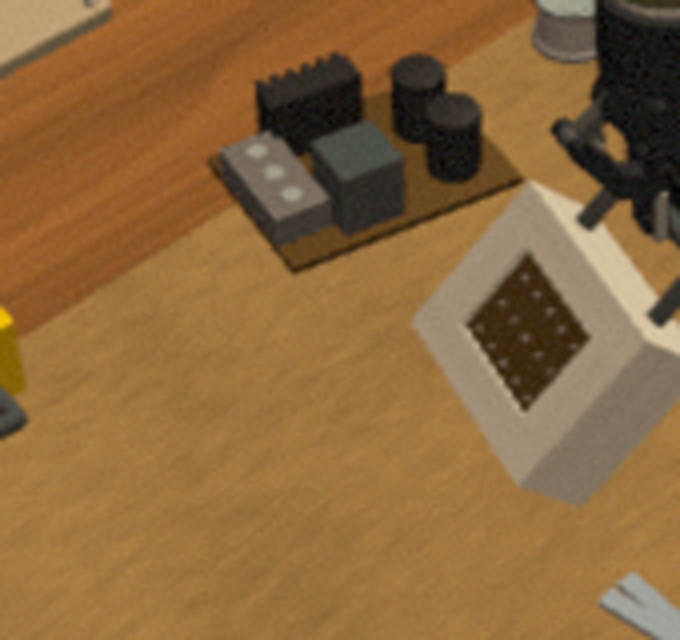

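```bash
python3 -c "
from h import *
c=r.camera('scene')
S=lambda u,v:((u+.5)/4-.5+205,(v+.5)/4-.5+145)
for p in((580,505),(523,487),(412,322)): print(L(onz(c,S(*p),0)).round(4))
c=shot('top');crop(c,185,190,385,340,4,'t23')
"
```

```text
[0.069  0.1131 0.    ]
[0.0434 0.0902 0.    ]
[-0.1028  0.0878  0.    ]
```

View pics/t23.png

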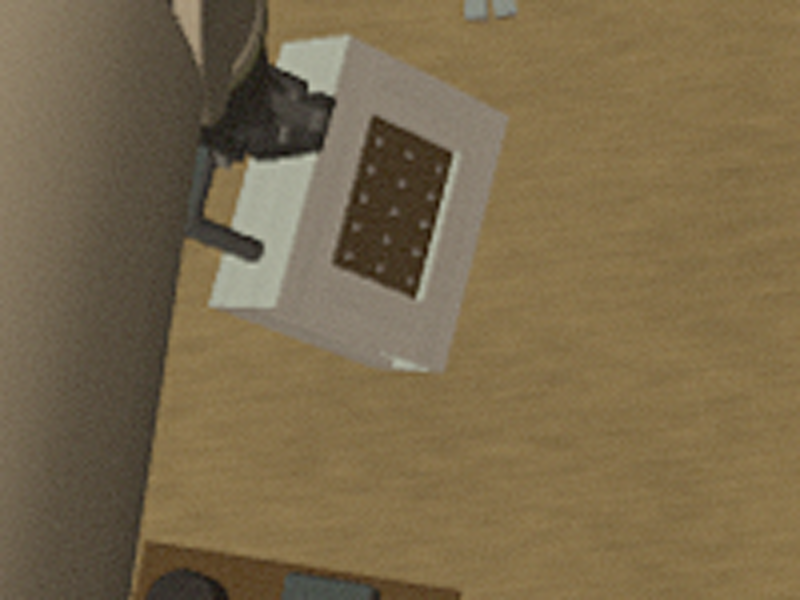

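```bash
python3 -c "
from h import *
arc((.113,0),[5,10,15,20,25,30,46.7])"
```

```text
5 slide [-0.01  0.96  0.86] turn [ 5.  0. -0.] L [-0.     0.21   0.111]
10 slide [-0.02  1.83  1.81] turn [10.   0.1 -0. ] L [-0.     0.22   0.102]
15 slide [-0.02  2.63  2.83] turn [15.   0.1 -0. ] L [-0.     0.228  0.092]
20 slide [-0.03  3.33  3.91] turn [20.   0.2 -0. ] L [-0.     0.236  0.082]
25 slide [-0.03  3.93  5.05] turn [25.   0.2 -0. ] L [-0.     0.243  0.071]
30 slide [-0.04  4.43  6.23] turn [30.   0.3 -0. ] L [-0.     0.248  0.059]
46.7 slide [-0.04  5.33 10.43] turn [46.7  0.4 -0. ] L [-0.     0.26   0.018]
```

Call:
{"api": "send_rows", "payload": {
  "turn": [
    [0, 0, 0],
    [5, 0, 0],
    [10, 0, 0],
    [15, 0, 0],
    [20, 0, 0]
  ],
  "slide": [
    [0, 0.6, -0.2],
    [0, 1.6, 0.65],
    [0, 2.5, 1.6],
    [0, 3.3, 2.6],
    [0, 4.0, 3.7]
  ],
  "grip": [0, 0, 0, 0, 0]
}}

```text
clock: 18.72
eef_pos: [0.6159, 0.1704, 0.0821]
ee_rot: [-0.024, 0.153, 0.977, -0.148]
contact_force: [2.4, 0.9, -2.4]
width: 0.0095
```

```bash
python3 -c "
from h import *
rep()
c=shot('scene');crop(c,235,145,405,305,4,'s24')"
```

```text
t 18.72 q [-1.05  0.82  0.94  1.45 -0.39  1.33  1.15] L [0.0004 0.2338 0.0821] phi -17.3 off -0.1 x.EX -1.0 x.EZ 0.001 F [ 2.   1.6 -2.4] w 0.0095
```

View pics/s24.png

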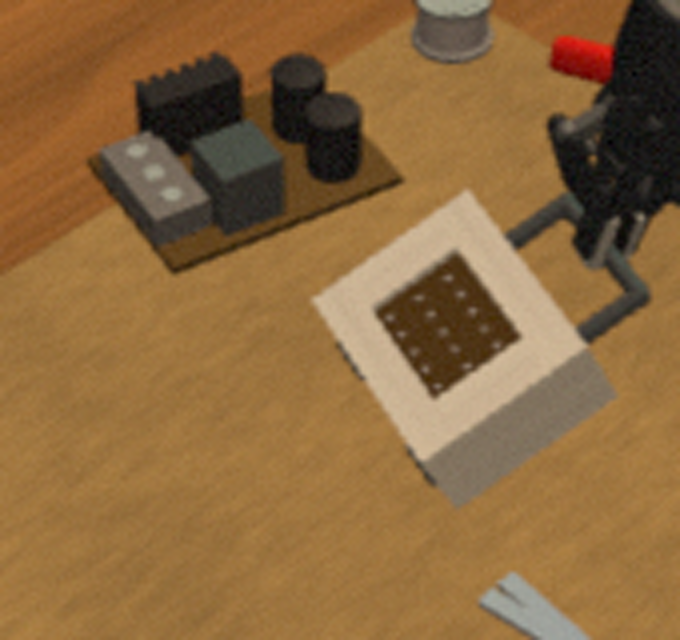

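Call:
{"api": "send_rows", "payload": {
  "turn": [
    [5, 0, 0],
    [10, 0, 0],
    [15, 0, 0],
    [15, 0, 0]
  ],
  "slide": [
    [0, 0.96, 0.87],
    [0, 1.83, 1.82],
    [0, 2.63, 2.84],
    [0, 2.63, 2.84]
  ],
  "grip": [0, 0, 0, 0]
}}

```text
clock: 19.1
eef_pos: [0.618, 0.1889, 0.0399]
ee_rot: [-0.047, 0.145, 0.949, -0.277]
contact_force: [-0.5, 2.3, -5.1]
width: 0.0094
```

```bash
python3 -c "
from h import *
rep()
c=shot('scene');crop(c,235,145,405,305,4,'s25')
arc((.113,0),[4,8,11])"
```

```text
t 19.1 q [-1.05  1.05  0.93  1.26 -0.32  1.49  1.04] L [-0.0031  0.252   0.0399] phi -32.6 off -0.3 x.EX -1.0 x.EZ 0.009 F [-1.2  2.1 -5.1] w 0.0094
4 slide [-0.01  0.74  0.68] turn [4. 0. 0.] L [-0.002  0.254  0.033]
8 slide [-0.01  1.44  1.41] turn [8. 0. 0.] L [-0.002  0.256  0.023]
11 slide [-0.02  1.92  1.99] turn [11.   0.1  0. ] L [-0.002  0.257  0.016]
```

View pics/s25.png

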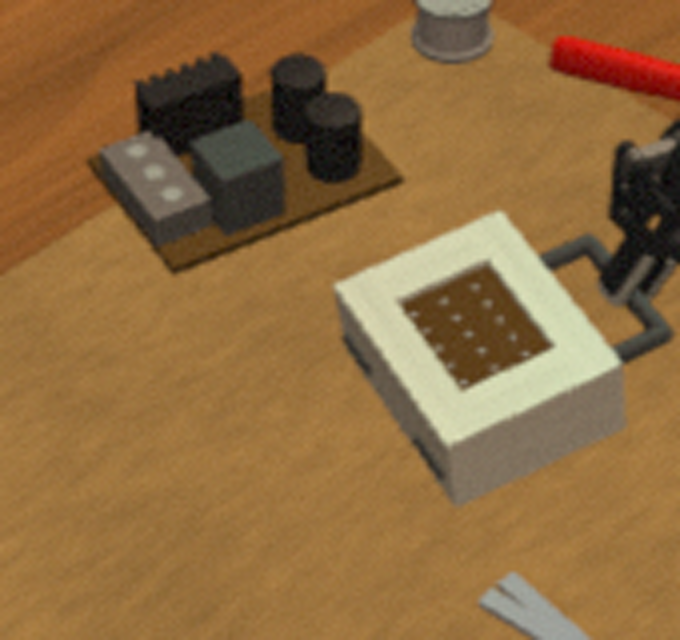

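Call:
{"api": "send_rows", "payload": {
  "turn": [
    [2, 0, 0],
    [4, 0, 0],
    [6, 0, 0],
    [8, 0, 0],
    [8, 0, 0]
  ],
  "slide": [
    [0, 0.37, 0.34],
    [0, 0.74, 0.68],
    [0, 1.09, 1.04],
    [0, 1.44, 1.41],
    [0, 1.44, 1.41]
  ],
  "grip": [0, 0, 0, 0, 0]
}}

```text
clock: 19.57
eef_pos: [0.6217, 0.19, 0.027]
ee_rot: [-0.055, 0.146, 0.928, -0.338]
contact_force: [-0.7, 0.2, -4.6]
width: 0.0094
```

```bash
python3 -c "
from h import *
rep()
c=shot('scene');crop(c,235,145,405,305,4,'s26')"
```

```text
t 19.57 q [-1.04  1.16  0.93  1.15 -0.28  1.59  1.  ] L [-0.      0.2541  0.027 ] phi -40.1 off -0.2 x.EX -1.0 x.EZ 0.003 F [-0.8 -0.  -4.6] w 0.0094
```

View pics/s26.png

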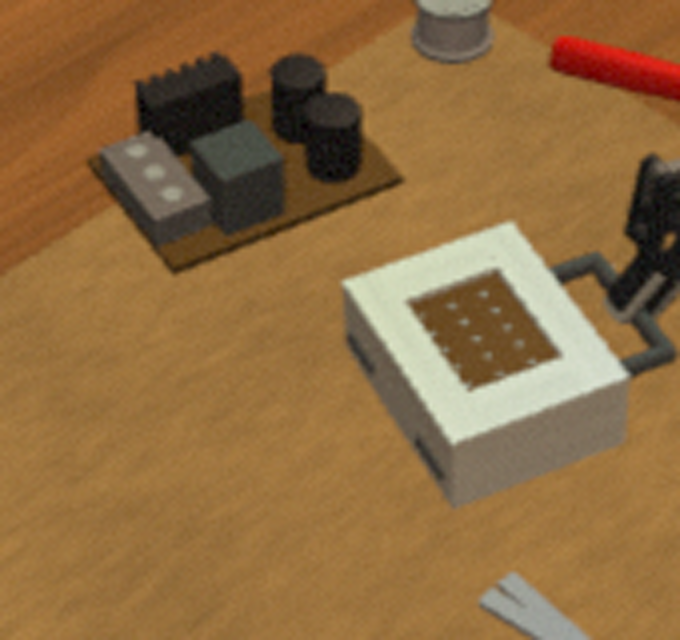

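Call:
{"api": "send_rows", "payload": {
  "turn": [
    [1, 0, 0],
    [2, 0, 0],
    [2.5, 0, 0],
    [2.5, 0, 0]
  ],
  "slide": [
    [0, 0.13, 0.15],
    [0, 0.26, 0.31],
    [0, 0.39, 0.46],
    [0, 0.39, 0.46]
  ],
  "grip": [0, 0, 0, 0]
}}

```text
clock: 19.95
eef_pos: [0.6223, 0.1904, 0.022]
ee_rot: [-0.057, 0.144, 0.92, -0.359]
contact_force: [-0.1, 0.9, -4.4]
width: 0.0094
```

```bash
python3 -c "
from h import *
rep()
c=shot('scene');crop(c,235,145,405,305,4,'s27')"
```

```text
t 19.95 q [-1.04  1.19  0.93  1.12 -0.27  1.61  0.99] L [0.0005 0.2548 0.022 ] phi -42.6 off -0.1 x.EX -1.0 x.EZ 0.001 F [-0.4  0.8 -4.4] w 0.0094
```

View pics/s27.png

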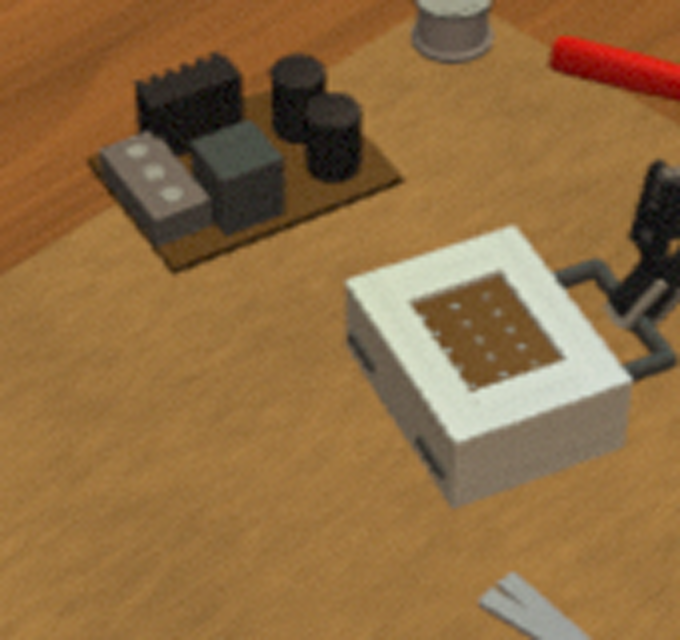

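Call:
{"api": "send_rows", "payload": {
  "turn": [
    [0.5, 0, 0],
    [1, 0, 0],
    [1, 0, 0]
  ],
  "slide": [
    [0, 0.1, 0.11],
    [0, 0.2, 0.22],
    [0, 0.2, 0.22]
  ],
  "grip": [0, 0, 0]
}}

```text
clock: 20.25
eef_pos: [0.6227, 0.1909, 0.0207]
ee_rot: [-0.057, 0.144, 0.917, -0.367]
contact_force: [-1.5, 4.4, 8.2]
width: 0.0093
```

```bash
python3 -c "
from h import *
rep()"
```

```text
t 20.25 q [-1.04  1.21  0.93  1.1  -0.26  1.63  0.98] L [0.0007 0.2553 0.0207] phi -43.7 off 0.0 x.EX -1.0 x.EZ -0.001 F [-2.8  3.7  8.2] w 0.0093
```

Call:
{"api": "send_rows", "payload": {
  "turn": [
    [0, 0, 0],
    [0, 0, 0],
    [0, 0, 0],
    [0, 0, 0],
    [0, 0, 0]
  ],
  "slide": [
    [0, -0.08, -0.08],
    [0, -0.08, -0.08],
    [0, -0.08, -0.08],
    [0, -0.08, -0.08],
    [0, -0.08, -0.08]
  ],
  "grip": [0, 0.14, 0.18, 0.22, 0.22]
}}

```text
clock: 20.67
eef_pos: [0.6221, 0.1902, 0.0199]
ee_rot: [-0.058, 0.144, 0.917, -0.367]
contact_force: [0.4, -0.4, 0.2]
width: 0.0191
```

```bash
python3 -c "
from h import *
rep()
c=shot('scene');crop(c,235,145,405,305,4,'s28')"
```

```text
t 20.67 q [-1.04  1.21  0.93  1.11 -0.26  1.63  0.98] L [0.0003 0.2545 0.0199] phi -43.6 off -0.1 x.EX -1.0 x.EZ 0.001 F [ 0.5 -0.2  0.2] w 0.0191
```

View pics/s28.png

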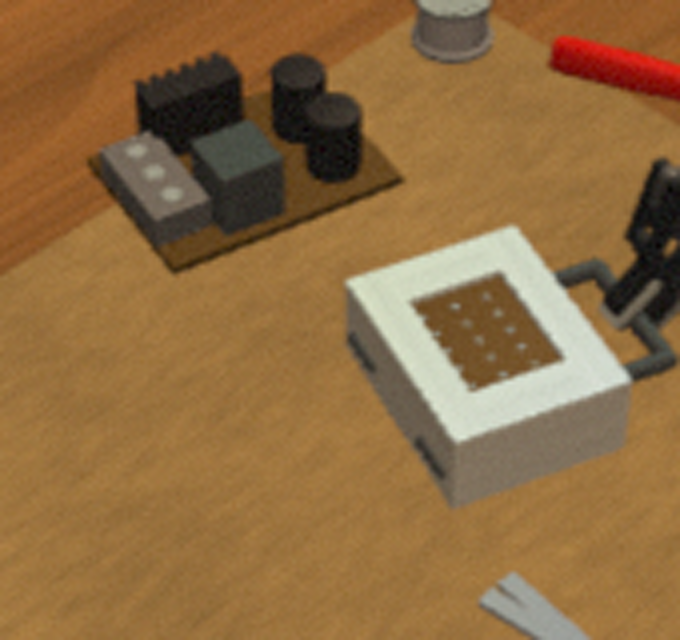

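Call:
{"api": "send_rows", "payload": {
  "turn": [
    [0, 0, 0],
    [0, 0, 0],
    [0, 0, 0],
    [0, 0, 0],
    [0, 0, 0]
  ],
  "slide": [
    [0, 0, -1],
    [0, 0, -2.5],
    [0, 0, -4.5],
    [0, -1.5, -7],
    [0, -4.5, -9]
  ],
  "grip": [0.23, 0.23, 0.23, 0.23, 0.23]
}}

```text
clock: 21.13
eef_pos: [0.6309, 0.2215, 0.1153]
ee_rot: [-0.059, 0.142, 0.917, -0.367]
contact_force: [0.1, 0.1, -0.2]
width: 0.0199
```

Call:
{"api": "send_rows", "payload": {
  "turn": [
    [0, 0, 0],
    [0, 0, 0]
  ],
  "slide": [
    [0, 0, 0],
    [0, 0, 0]
  ],
  "grip": [0.23, 0.23]
}}

```text
clock: 21.3
eef_pos: [0.6323, 0.2187, 0.1193]
ee_rot: [-0.056, 0.145, 0.918, -0.366]
contact_force: [0.1, 0.6, -0.9]
width: 0.0195
```

```bash
python3 -c "
from h import *
rep()
c=shot('scene','s29');crop(c,235,145,405,305,4,'s29c')
c=shot('top','t29')"
```

```text
t 21.3 q [-1.02  1.14  0.96  0.97 -0.23  1.79  1.01] L [0.0013 0.2847 0.1193] phi -43.4 off 0.0 x.EX -1.0 x.EZ -0.002 F [-0.   0.6 -0.9] w 0.0195
```

View pics/s29.png

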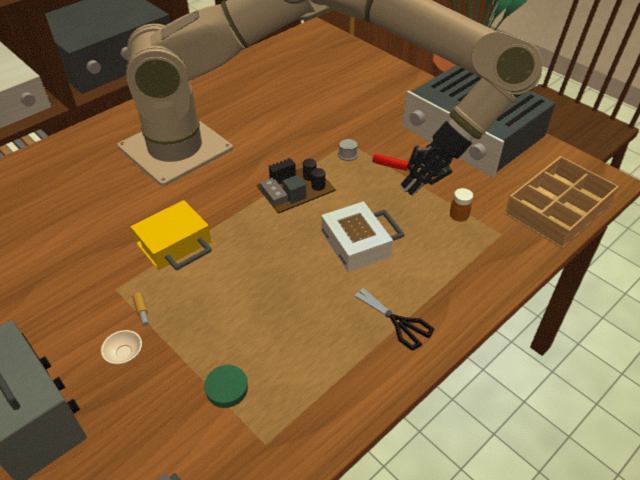

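View pics/t29.png

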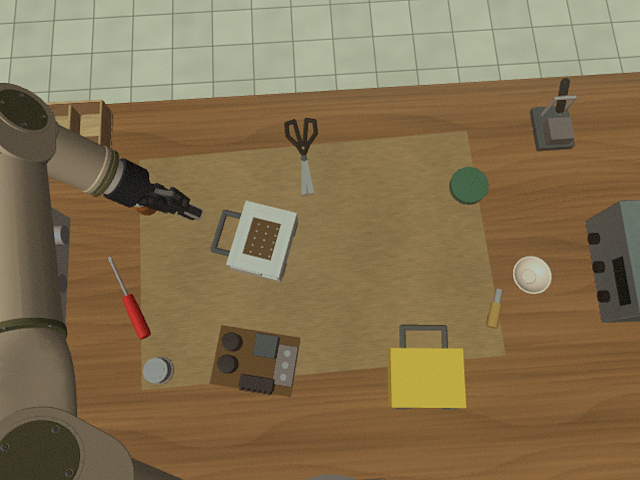

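View pics/s29c.png

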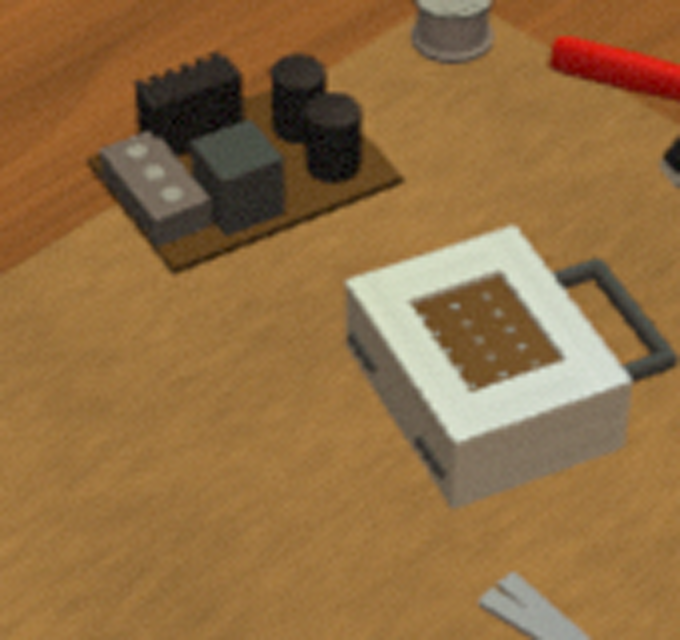

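The holder is flat, upside down and released, and the other things are where they were. One last numeric check of the top-face height in two views.

```bash
python3 -c "
from h import *
c=shot('top');d=shot('scene');crop(c,205,190,305,290,7,'t30')
S=lambda u,v:((u+.5)/4-.5+235,(v+.5)/4-.5+145)
for p in((346,283),(516,227),(630,378),(457,440)):
  k=onz(d,S(*p),.056); print(L(k).round(4), proj(c,k).round(1))
"
```

```text
[-0.0672  0.1069  0.056 ] [279.7 276.4]
[-0.0671  0.2177  0.056 ] [226.8 263.2]
[0.0687 0.2171 0.056 ] [245.8 201.3]
[0.069  0.1093 0.056 ] [295.9 213.1]
```

View pics/t30.png

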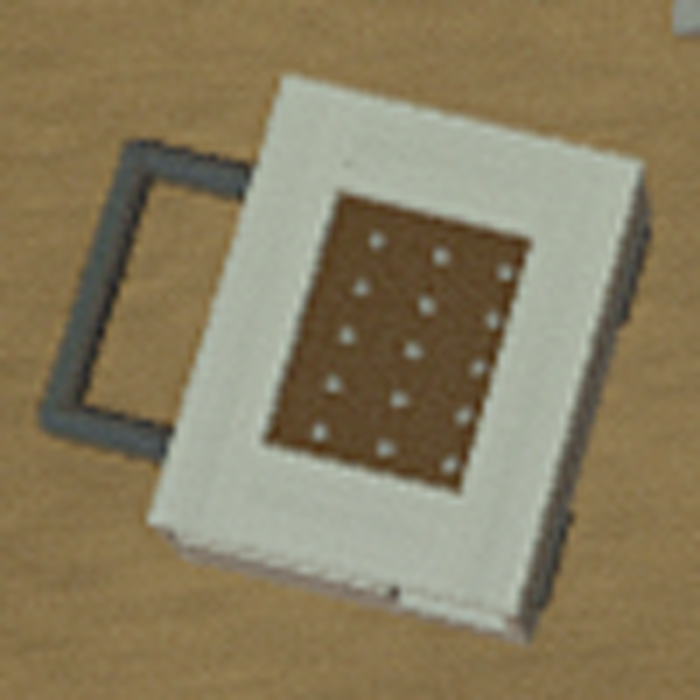

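```bash
python3 -c "
from station import r
print(r.job_done())"
```

```text
the job is handed in; nothing more can be done
None
```

I finished the job and handed it in at about 21 s on the clock. No verdict was reported.

**What I did**
- **Board:** I pushed it home against the +x wall; the force rose to about 7 N at contact.
- **Lid:** I swung it over and pressed it shut with about 9.5 N. The tip sat at 56 mm, which is the full shut thickness.
- **Turning over:** I tilted the holder by its handle onto the hinge side, re-gripped, and tipped it the rest of the way in small steps. I set it down flat, released it and backed off.

**Last checks**
- The holder looks flat and upside down. Top-face corners found in the scene view at 56 mm agreed with the top view to about 1–2 pixels.
- The lid looks shut.
- The brown board fills the window. I could not measure its final position inside the holder.
- The gripper is clear of everything, with wrist force near zero.
- The other things look unmoved by eye; I did not measure their positions again.

**What did not go to plan**
- The holder slid about 8 mm during the first tilt and about 10 mm during the second. It pressed with up to about 23 N there until I corrected the path.
- One free-air turn went the wrong way at first, with no contact.

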